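# Fit the trier to the sample roaster

## Robot

A 7-joint arm with a two-finger parallel gripper is mounted at the origin on the work surface. World frame = base frame: x ahead of the robot, y to its left, z up, the work surface at z = 0. Lengths are in mm, angles in rad, forces in N, time in s.
With the tool pointing down it reaches from about 425 to 875 mm from the base axis. Payload 4.7 kg.
Tool frame: the origin (TCP) lies at the very end of the fingers, on their centre line; the grasp point (between the pads) lies 19 mm behind it; z points along the fingers, y is the line along which they close (so a half turn about z gives the same grasp; the last joint's range is limited). The gripper opens to 87 mm and grips with 3 to 60 N. Pads are 19 mm wide; open, the fingers measure 117 mm over their backs; the gripper's body (75 mm by 190 mm) begins 51 mm behind the grasp point.
Start: joints at [1.246, 0.321, -0.07, 1.45, 0.023, 1.371, -0.057], TCP at [216.012, -613.078, 222.587] pointing down, gripper open.
Joint ranges: [-2.86, 2.86], [-0.3, 2.09], [-1.38, 1.24], [0.06, 2.45], [-1.56, 4.7], [0.09, 2.05], [-2.69, 2.69]. Speed limits (rad/s): [2.57, 2.57, 3.14, 3.14, 3.14, 3.14, 3.14].

## Interface

Orientations are given as a 3x3 rotation matrix whose columns are the frame's x, y, z axes.
In Python, from rig import sensors, viewer, robot gives the robot as it stands. The module is installed in compiled form; this text tells all that it offers.
- The arm moves only by the tool send_rows, never from a script. Its argument "moves" is one flat list of numbers, 7 for each row, row after row: the turn, a rotation vector about the tool's x, y, z in degrees, then the shift along the tool's x, y, z in cm, then the opening, from -1 (shut) to 1 (fully open). A call has 1 to 12 rows; each row shifts and turns the commanded pose from where the row before left it, along the tool's axes as they then stand; what a row does not reach is not made up. A row lasts 1/10 s, in which the tool goes at most 50 mm and 8.59 degrees, less where a joint would pass 70% of its speed; a pose out of reach is approached as far as the arm can. A call with a gripper value outside its range is refused whole. The fingers move at their own pace and stop on an object; the grip force is fixed at half the most. Time passes only in rows, so rows that do not move let the fingers close. It gives the time, the measured TCP pose, the force, the opening and the grip force at its end, in the units of the state.
- sensors.get_state(): the state, without advancing time (a new reading comes with each control period).
- viewer.get_image(name): name is "scene" or "top" or "wrist"; returns a dict with "frame" (480x640x3 uint8, red, green, blue), "mtx" (3x3 intrinsics, pixels), "D" ([k1, k2, p1, p2, k3] as OpenCV has them; the pictures are not rectified), "T" (4x4, takes a point from camera to world coordinates). Camera axes: x right, y down, z forward; pixel columns grow to the right and rows downward; lengths in mm; the calibration is good to about 2 mm. A picture is of the moment at which its call begins. There is no depth.
- robot.job_done(): hands the job in; it is judged then, once.
The state is a dict: "t": time; "joint_positions": joint angles; "joint_vel": joint speeds; "tau": joint torques, N m; "tcp_pos": TCP position; "ee_rot": TCP orientation; "ft_force": force on the tool from outside, world axes, zero at the start; "moment": the same for the moment, N m; "gripper_width": finger opening in mm; "grip_force": force on a finger pad.
Only numpy, scipy, OpenCV 4.12 (cv2) and the standard library are available. Lean on these libraries where they do the work, as an engineer would, in place of code of your own. Each camera call takes 0.05 s, during which the arm holds its last target. There are 200 camera calls.

## Task

Get the sample roaster ready for the next batch: pick the trier (steel rod with the light wooden handle) out of the sloped tool rack and slide its rod through the brass collar on the roaster's front until the trier's steel flange is home against the collar, then let go and leave it there. Leave the blue-handled brush and the black-handled scoop lying in their compartments, and do not disturb the glass or the blue tray.

Things in the scene. Friction and masses are not known exactly. Their poses are not given: they have to be found in the camera images.
- trier: Trier, 196 mm, 120 g. Origin on its centre line at the flange's front face; x along the rod to its tip. Ahead: steel rod 14 mm across, 100 mm long, last 10 mm tapering to 7. Behind: flange 26 mm across, 6 thick, then light wooden handle 26 x 26 mm square, x -96 to -6 mm. Starts in any compartment, rod up-slope, handle flat on the floor (centre line 13 mm off it), z normal to the floor.
- trier_grip (a point): Point on the trier's centre line, inside its wooden handle, 27 mm behind its origin: the balance point, a good place to grip it across its width.
- trier_tip (a point): Free tip of the trier's rod, on its centre line, 100 mm ahead of the trier's origin.
- rack: Fixed white tool rack, 281 mm wide (y), 215 mm deep (x). Origin on the table under its middle; x points away from the open front. Floor slopes up 30 degrees from the front lip (floor at x -100, z 45 mm; lip 15 mm high) to the back (x 99, z 160 mm). Three compartments, centres at y -86, 0, 86 mm, 81 mm clear between 5 mm walls 20 mm high. Tools lie in it with handles low, at the front.
- rack_rail (a point): Middle of the underside of the rack's wooden rail shelf, at (-25, 0, 205) mm in the rack's frame. The shelf is 50 mm deep (rack x -50 to 0), 12 mm thick and spans the rack's width, over the tools' flanges: an upright gripper does not fit over the balance point, it must lean back to the open front, and a tool must be drawn out to the front, its rod passing below the shelf.
- roaster: Fixed dark red tabletop sample roaster, box 260 mm deep (x), 220 mm wide (y), 310 mm high, steel hopper on top up to 405 mm. Origin on the table under its middle; x points from its front into the machine; front face at x = -130 mm. A brass collar stands out 45 mm from the front face on the middle line, its axis level at z = 165 mm.
- port (a point): Centre of the brass collar's mouth (its free front end), (-175, 0, 165) mm in the roaster's frame. Collar 44 mm in outer diameter, with a 19 mm round hole along the roaster's x axis, clear for over 100 mm. The trier is home when its origin is at this point with its rod along the roaster's x axis, turned any way about the rod.
- brush: Bystander: brush with a cobalt blue 26 x 26 x 90 mm handle and dark flat head, 185 mm long, in another compartment, lying like the trier. Origin 6 mm ahead of the front end of its handle; x toward the head.
- scoop: Bystander: scoop with a black 26 x 26 x 90 mm handle, thin stem and round steel bowl, 194 mm long, in the remaining compartment, lying like the trier. Origin 6 mm ahead of the front end of its handle; x toward the bowl.
- glass: Bystander: empty drinking glass, 72 mm across the rim, 90 mm high, loose. Origin at the centre of its underside.
- tray: Bystander: cobalt blue low sample tray, about 140 x 105 mm, 24 mm high, loose. Origin at the centre of its underside.
Mind the look-alikes: they are no part of the job. What is meant by the trier is not orange, and is the smaller of those in its own colour.

How it is judged:
By the outcome, as a careful person would: the job done as asked, in the order asked, and still so for the second after the job is handed in, with the robot touching nothing.
It also fails if it takes over 48 s, if anything falls off the work surface, if the arm or the gripper's body presses on something with over 40 N, if the wrist force passes 120 N, or if a joint passes its speed limit or range.

## Working session

There is one attempt and no reset: what is moved stays moved. The work goes in short steps, Python scripts to look and compute and a tool call to move; the robot and the scene stay as the last step left them, time stands still between calls to the robot, and variables do not carry over. Pictures are saved under pics/ and viewed, at most 10 in all, crops included, and the job is handed in when it is done.

Besides the shell and the picture viewer there is one more tool, called as name(argument=value, ...), one argument or row to a line, values as JSON. send_rows: Moves the arm, as the interface text tells. Its arguments: {"type":"object","properties":{"moves":{"type":"array","items":{"type":"number"}}},"required":["moves"]}

```bash
mkdir -p pics
cat > h.py <<'E'
import numpy as np, cv2, json, pickle
from rig import sensors, viewer, robot
def snap(n,tag):
    d=viewer.get_image(n); pickle.dump(d,open(f'pics/{tag}.pkl','wb'))
    cv2.imwrite(f'pics/{tag}.png',d['frame'][:,:,::-1]); return d
def load(tag): return pickle.load(open(f'pics/{tag}.pkl','rb'))
def ray(d,p):
    u=cv2.undistortPoints(np.array([[p]],float),np.array(d['mtx']),np.array(d['D'],float))[0,0]
    T=np.array(d['T']); v=T[:3,:3]@np.r_[u,1]; return T[:3,3],v/np.linalg.norm(v)
def proj(d,P):
    T=np.linalg.inv(np.array(d['T'])); r=cv2.Rodrigues(T[:3,:3])[0]
    return cv2.projectPoints(np.array(P,float).reshape(-1,3),r,T[:3,3],np.array(d['mtx']),np.array(d['D'],float))[0][:,0]
def tri(obs):
    A=np.zeros((3,3));b=np.zeros(3)
    for d,p in obs:
        o,v=ray(d,p);M=np.eye(3)-np.outer(v,v);A+=M;b+=M@o
    X=np.linalg.solve(A,b); return X,[np.round(proj(d,X)[0]-p,1) for d,p in obs]
E
python3 - <<'E'
from h import *
a=snap('scene','s0')['frame'];b=snap('top','t0');snap('wrist','w0')
s=sensors.get_state();print(s['t'],s['ee_rot'],s['gripper_width'],b['T'],viewer and load('s0')['T'])
E
```

```text
0.15 [[ 9.43151871e-01  3.32361605e-01 -5.58540900e-04]
 [ 3.32362065e-01 -9.43150913e-01  1.34642584e-03]
 [-7.92881067e-05 -1.45552186e-03 -9.99998938e-01]] 86.67405967303004 [[-2.66665470e-02 -9.96691445e-01  7.67792916e-02  4.29453680e+02]
 [-9.99633065e-01  2.62219648e-02 -6.79290150e-03 -7.00202624e+01]
 [ 4.75712293e-03 -7.69322618e-02 -9.97024973e-01  1.95476575e+03]
 [ 0.00000000e+00  0.00000000e+00  0.00000000e+00  1.00000000e+00]] [[-8.00950686e-01 -4.21651829e-01  4.25073799e-01  5.86499552e+01]
 [-5.98679726e-01  5.73246093e-01 -5.59438560e-01  5.99623611e+02]
 [-7.78360304e-03 -7.02565764e-01 -7.11576253e-01  9.98702760e+02]
 [ 0.00000000e+00  0.00000000e+00  0.00000000e+00  1.00000000e+00]]
```

View pics/s0.png

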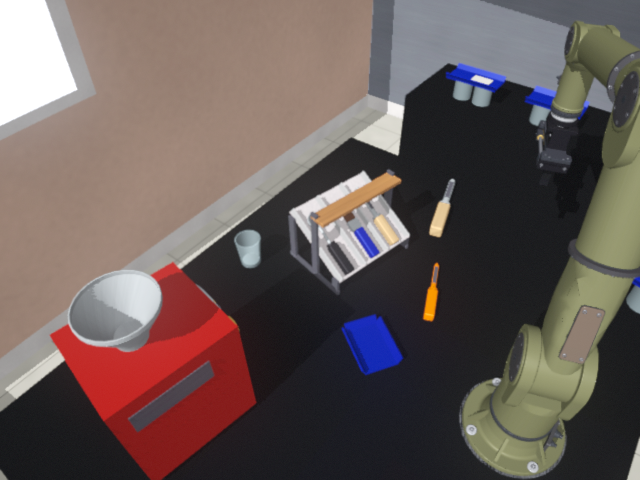

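View pics/t0.png

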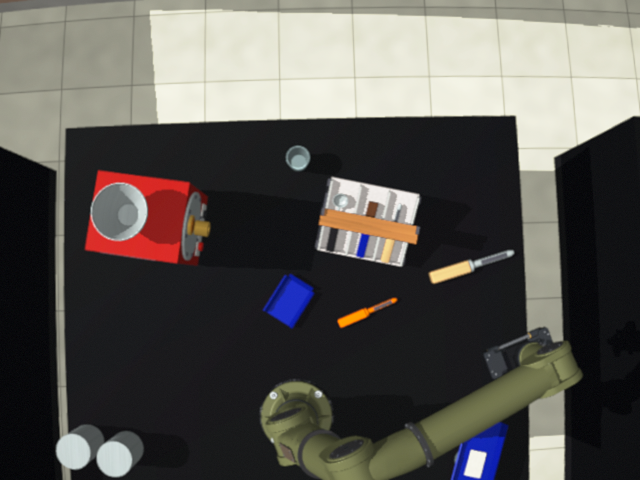

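The scene view shows the rack near (350,230), with the light-handled trier at (387,230). The top view shows the trier at (388,248), the roaster collar at (200,228) and the look-alikes lying on the table. Next I need finer views.

Run:
```python
from h import *
t=load('t0')['frame'];s=load('s0')['frame']
def c(f,x,y,w,h,W,H): return cv2.resize(f[y:y+h,x:x+w],(W,H),interpolation=cv2.INTER_CUBIC)
A=np.hstack([c(t,310,170,120,105,400,350),c(s,280,165,135,118,400,350)])
B=np.hstack([c(t,80,160,140,110,318,250),c(s,40,260,230,215,267,250),np.zeros((250,215,3),np.uint8)])
cv2.imwrite('pics/c1.png',np.vstack([A,B])[:,:,::-1])
```

```text
(no output)
```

View pics/c1.png

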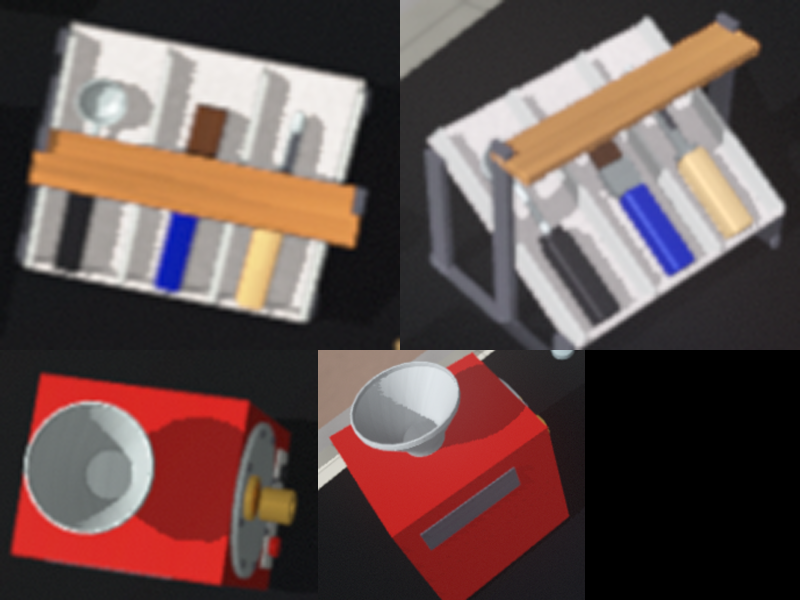

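```bash
cat >> h.py <<'E'
def P2(x,y,a,Q):
    c,s=np.cos(a),np.sin(a); Q=np.array(Q,float); return Q@np.array([[c,-s,0],[s,c,0],[0,0,1]]).T+[x,y,0]
E
cat > fit1.py <<'E'
from h import *
from scipy.optimize import least_squares
t,s=load('t0'),load('s0')
T=lambda u,v:(310-.35+.3*u,170-.35+.3*v); S=lambda u,v:(280-.33+.3375*(u-400),165-.33+.3371*v)
TR=lambda u,v:(80-.28+.44*u,160-.28+.44*v); SR=lambda u,v:(40+.861*(u-318),260+.86*(v-350))
ro=[(t,TR(40,23),(130,-110,310)),(t,TR(250,52),(-130,-110,310)),(t,TR(222,235),(-130,110,310)),(t,TR(12,205),(130,110,310)),
(s,SR(393,535),(130,110,310)),(s,SR(548,430),(-130,110,310)),(s,SR(332,437),(130,-110,310)),(s,SR(475,353),(-130,-110,310))]
ra=[(t,T(49,130),(0,140,217)),(t,T(31,182),(-50,140,211)),(t,T(357,247),(-50,-140,211)),(t,T(366,188),(0,-140,217)),(s,S(757,45),(-50,-140,217)),(s,S(518,183),(-50,140,205)),(s,S(495,158),(0,140,217))]
def fit(ob,x0):
    f=lambda p:np.concatenate([proj(d,P2(*p,[Q]))[0]-px for d,px,Q in ob])
    r=least_squares(f,x0); print(np.round(r.x,3),np.round(r.fun.reshape(-1,2),1).tolist()); return r.x
E
python3 - <<'E'
from fit1 import *
print('roast');
# front (-x roaster) faces world -y => x axis = +y => yaw ~ 90deg
o=fit(ro,(650,450,1.5)); print(P2(*o,[(-175,0,165)]),proj(t,P2(*o,[(-175,0,165)])),TR(295,157))
print('rack');k=fit(ra,(650,-150,0)); 
for n,a,b in [('front end low',T(251,308),S(738,232)),('flange end',T(268,233),S(688,158))]:
    print(n,tri([(t,a),(s,b)]))
print(P2(*k,[(-100,-86,45),(-100,-86,60)]))
E
```

```text
roast
[609.167 408.108   1.398] [[1.9, 0.9], [0.6, 1.1], [-0.2, 1.0], [0.5, -0.3], [-0.7, 1.8], [0.7, -1.8], [-1.7, -0.6], [-0.8, -0.9]]
[[578.99553242 235.72858331 165.        ]] [[209.13330362 230.36030736]] (209.52, 228.8)
rack
[ 6.01014e+02 -2.33513e+02 -2.19000e-01] [[-1.7, -1.3], [0.3, 0.6], [-0.8, -0.1], [-0.0, 0.2], [0.5, -0.6], [3.2, 1.9], [-2.1, -3.4]]
front end low (array([ 478.37046671, -285.16806265,   57.45270612]), [array([-0.5, -0.8]), array([1. , 0.1])])
flange end (array([ 545.08764569, -296.45273507,  108.56593126]), [array([-0.7, -1.1]), array([1.4, 0.1])])
[[ 484.71271003 -295.72191919   45.        ]
 [ 484.71271003 -295.72191919   60.        ]]
```

```bash
cat >> h.py <<'E'
from scipy.spatial.transform import Rotation as Ro
def toolR(yaw,lean):  # x along rod-ish heading, z down leaning forward by lean deg
    c,s=np.cos(yaw),np.sin(yaw); X=np.array([c,s,0]);Y=np.array([-s,c,0]);Z=np.array([0,0,1.])
    l=np.radians(lean); z=np.sin(l)*X-np.cos(l)*Z; y=-Y; return np.c_[np.cross(y,z),y,z]
def plan(p1,R1,vmm=45,deg=8,nmin=1):
    s=sensors.get_state(); p0=np.array(s['tcp_pos']);R0=np.array(s['ee_rot'])
    w=Ro.from_matrix(R0.T@R1).as_rotvec(degrees=True); dp=np.array(p1)-p0
    n=int(max(nmin,np.ceil(np.linalg.norm(dp)/vmm),np.ceil(np.linalg.norm(w)/deg)))
    R=R0; print('n',n,'dp',dp.round(1),'w',w.round(1))
    for k in range(n):
        print(*np.round(w/n,1),*np.round(R.T@dp/n/10,2),sep=', '); R=R@Ro.from_rotvec(w/n,degrees=True).as_matrix()
E
python3 - <<'E'
from h import *
plan((436,-276,230),toolR(-.2,40))
E
```

```text
n 9 dp [220.2 336.7   8.3] w [-10.8  39.   29.6]
-1.2, 4.3, 3.3, 3.55, -2.72, -0.09
-1.2, 4.3, 3.3, 3.39, -2.91, 0.12
-1.2, 4.3, 3.3, 3.2, -3.11, 0.3
-1.2, 4.3, 3.3, 2.99, -3.29, 0.47
-1.2, 4.3, 3.3, 2.75, -3.47, 0.61
-1.2, 4.3, 3.3, 2.5, -3.63, 0.74
-1.2, 4.3, 3.3, 2.22, -3.79, 0.84
-1.2, 4.3, 3.3, 1.94, -3.92, 0.92
-1.2, 4.3, 3.3, 1.64, -4.05, 0.97
```

View pics/w0.png

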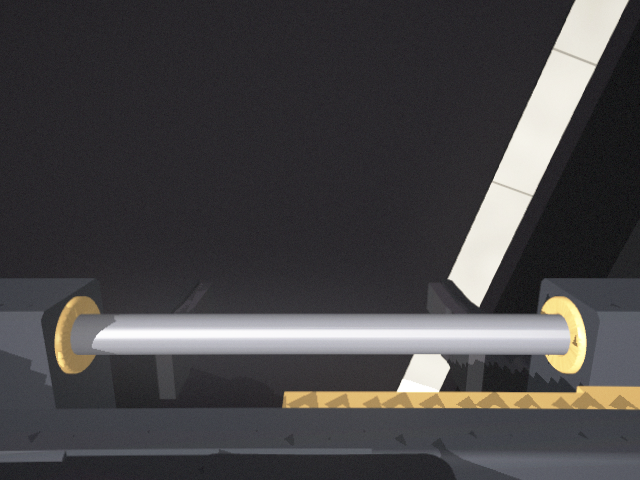

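The wrist picture shows the open fingers at (180,340) and (455,340) and the view ahead of them. The trier is not in it yet. I will move to the pre-grasp pose.

send_rows(
  moves=[-1.2, 4.3, 3.3, 3.55, -2.7, -0.1, 0, -1.2, 4.3, 3.3, 3.4, -2.9, 0.1, 0, -1.2, 4.3, 3.3, 3.2, -3.1, 0.3, 0, -1.2, 4.3, 3.3, 3.0, -3.3, 0.5, 0, -1.2, 4.3, 3.3, 2.75, -3.5, 0.6, 0, -1.2, 4.3, 3.3, 2.5, -3.6, 0.7, 0, -1.2, 4.3, 3.3, 2.2, -3.8, 0.8, 0, -1.2, 4.3, 3.3, 1.9, -3.9, 0.9, 0, -1.2, 4.3, 3.3, 1.6, -4.0, 1.0, 0, 0, 0, 0, 0, 0, 0, 0, 0, 0, 0, 0, 0, 0, 0],
)

```text
t: 1.25
tcp_pos: [434.6, -302.7, 220.5]
ee_rot: [[0.783, -0.167, 0.599], [-0.133, -0.986, -0.101], [0.608, -0.001, -0.794]]
ft_force: [-0.3, 0.0, -0.2]
gripper_width: 43.5
grip_force: 0.0
```

Run:
```python
from h import *
s=sensors.get_state();print(s['t'],s['tcp_pos'],s['ee_rot'].round(3) if hasattr(s['ee_rot'],'round') else s['ee_rot'],s['gripper_width'],s['joint_positions'])
d=snap('wrist','w1');R=np.array(s['ee_rot']);T=np.array(d['T']);print('cam in tool',R.T@(T[:3,3]-s['tcp_pos']),R.T@T[:3,:3])
```

```text
1.25 [ 434.55810885 -302.67173147  220.48482507] [[ 0.783 -0.167  0.599]
 [-0.133 -0.986 -0.101]
 [ 0.608 -0.001 -0.794]] 43.46910772077901 [ 0.87863621 -0.30080826 -0.05344042  2.23580311 -0.59822916  0.75365965
 -0.56618009]
cam in tool [  67.58325049    2.17989685 -163.54846875] [[ 2.99466394e-04 -9.67999271e-01 -2.50952826e-01]
 [ 9.99999938e-01  3.36598564e-04 -1.05042806e-04]
 [ 1.86151721e-04 -2.50952779e-01  9.67999312e-01]]
```

View pics/w1.png

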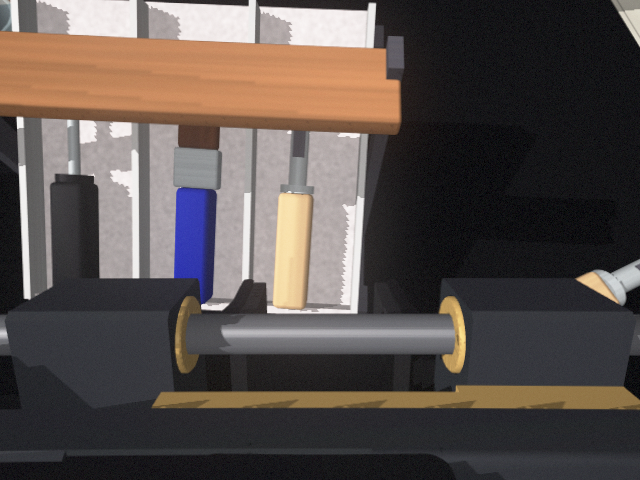

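The wrist view shows the trier handle from (279,193)/(312,196) down to (274,306)/(306,308), with its flange at about (297,188). The rail's front edge runs (0,112)–(397,132). I will fit the trier pose over all three views.

```bash
cat > fit2.py <<'E'
from fit1 import *
def tp(p,Q):
    x,y,z,a,pi=p; return (Ro.from_euler('ZY',[a,-pi]).as_matrix()@np.array(Q,float))+[x,y,z]
def fitT(ob,x0=(555,-300,115,-.2,np.radians(30)),wp=0.01):
    f=lambda p:np.concatenate([w*(proj(d,tp(p,Q))[0]-px) for d,px,Q,w in ob]+[[(p[4]-np.radians(30))/wp]])
    r=least_squares(f,x0,x_scale=(1,1,1,.01,.01)); print(np.round(r.x,3),np.round(r.fun[:-1].reshape(-1,2),1).tolist())
    print('sd',np.sqrt(np.diag(np.linalg.inv(r.jac.T@r.jac))).round(3)); return r.x
w=load('w1')
obs=[(w,(274,306),(-96,13,13),1),(w,(306,308),(-96,-13,13),1),(w,(279,193),(-6,13,13),1),(w,(312,196),(-6,-13,13),1),(w,(300,140),(45,0,7),.3),
 (t,T(251,308),(-96,0,13),1),(t,T(297,112),(100,0,0),.7),(s,S(739,233),(-96,0,13),.7),(s,S(705,150),(-6,0,13),.7)]
E
python3 - <<'E'
from fit2 import *
p=fitT(obs)
for Q in [(0,0,0),(-27,0,0),(-96,0,-13),(100,0,0)]: print(Q,tp(p,Q).round(1))
ra2=ra+[(w,(0,112),(-50,0,0))][:0]+[(w,(397,132),(-50,-140,211)),(w,(397,48),(0,-140,217))]
k=fit(ra2,(601,-233,-.2)); c,si=np.cos(k[2]),np.sin(k[2])
for Q in [(0,0,0),(-27,0,0),(-96,0,-13)]:
    q=tp(p,Q);dx,dy=q[0]-k[0],q[1]-k[1]; X=c*dx+si*dy;print('rack',X,-si*dx+c*dy,q[2],'floor z',45+(X+100)*np.tan(np.pi/6))
print(proj(w,P2(*k,[(-50,100,205),(-50,0,205),(-107,-129,45)])))
E
```

```text
[ 5.64219e+02 -3.08454e+02  9.27300e+01 -2.36000e-01  5.25000e-01] [[-0.2, 0.3], [0.0, 0.5], [0.0, 0.8], [0.4, -0.2], [-0.1, -3.4], [0.3, -0.4], [1.1, -0.4], [1.0, -0.1], [-3.6, 1.4]]
sd [0.956 0.554 2.162 0.009 0.01 ]
(0, 0, 0) [ 564.2 -308.5   92.7]
(-27, 0, 0) [ 541.5 -303.    79.2]
(-96, 0, -13) [ 489.8 -290.6   33.3]
(100, 0, 0) [ 648.3 -328.7  142.9]
[ 5.99534e+02 -2.33959e+02 -2.26000e-01] [[-1.4, -1.1], [0.5, 0.7], [-0.8, 0.7], [0.1, 1.1], [1.2, -0.2], [3.4, 1.8], [-1.8, -3.5], [-0.7, -1.3], [0.4, 0.7]]
rack -17.688682725246412 -80.52179081074465 92.7296604145763 floor z 92.52246118593168
rack -41.04851678512306 -80.30728122883463 79.19185637055591 floor z 79.0356547032369
rack -94.22794335132691 -79.81894314690776 33.347444322766734 floor z 48.33249845988917
[[-54.87542022 114.5417552 ]
 [132.1943687  124.82464809]
 [350.41677944 313.82544103]]
```

Run:
```python
from fit2 import *
o=[x for i,x in enumerate(obs) if i not in(4,8)]
p=fitT(o); print(tp(p,(-27,0,0)))
plan((489,-291,156),toolR(-.232,40))
```

```text
[ 5.64859e+02 -3.08230e+02  9.19440e+01 -2.32000e-01  5.24000e-01] [[-0.2, -0.1], [0.0, -0.0], [-0.2, 0.7], [0.0, -0.4], [0.3, -0.6], [0.9, -0.6], [0.9, -0.0]]
sd [1.049 0.585 2.437 0.009 0.01 ]
[ 542.10882243 -302.84864247   78.43612213]
n 2 dp [ 55.   13.6 -65.4] w [-2.2  2.5  2.7]
-1.1, 1.3, 1.4, 0.07, -1.14, 4.18
-1.1, 1.3, 1.4, -0.05, -1.22, 4.15
```

send_rows(
  moves=[-1.1, 1.3, 1.4, 0.1, -1.1, 4.0, 0, -1.1, 1.3, 1.4, 0, -1.2, 4.0, 0, 0, 0, 0, 0, 0, 0, 0, 0, 0, 0, 0, 0, 0, 0],
)

```text
t: 1.7
tcp_pos: [486.6, -293.0, 158.6]
ee_rot: [[0.744, -0.235, 0.625], [-0.18, -0.972, -0.15], [0.643, -0.001, -0.766]]
ft_force: [-0.7, 0.3, 0.2]
gripper_width: 43.9
grip_force: 0.0
```

Run:
```python
from fit2 import *
s=sensors.get_state();print(s['joint_positions'])
d=snap('wrist','w2')
f=d['frame'];g=cv2.resize(f[0:330,180:470],(703,800),interpolation=cv2.INTER_CUBIC)
f1=load('w1')['frame']
A=cv2.resize(f[60:330,200:400],(400,540),interpolation=cv2.INTER_CUBIC);B=cv2.resize(f1[120:320,240:388],(400,540),interpolation=cv2.INTER_CUBIC)
cv2.imwrite('pics/c2.png',np.hstack([A,B])[:,:,::-1])
```

```text
[ 0.81326277 -0.18774602 -0.12939236  2.30724182 -0.71471878  0.47307007
 -0.57530858]
```

View pics/c2.png

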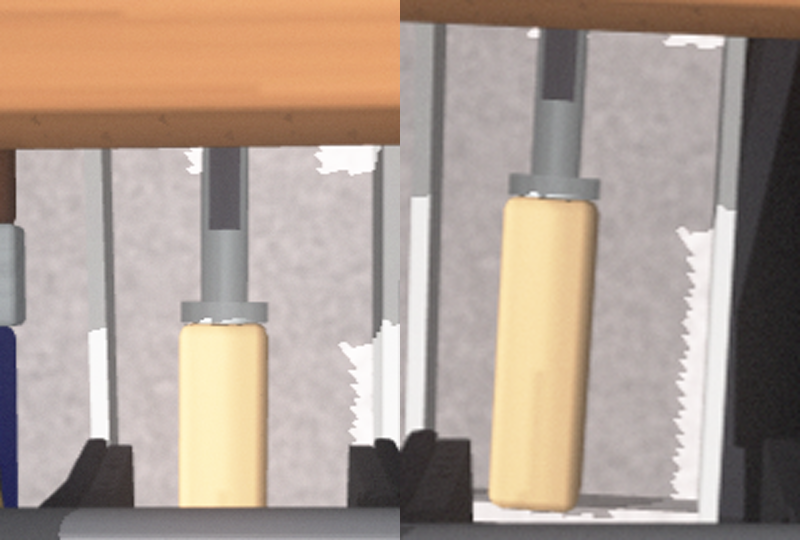

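Both crops show the trier clearly. In w2 the handle's upper corners are at (290,222)/(333.5,222) and the flange edges at (290.5,216)/(333.5,216). I will refit with these points.

```bash
cat >> fit2.py <<'E'
v=load('w2')
o2=[(w,(278.9,194),(-6,13,9),1),(w,(313.3,195),(-6,-13,9),1),(w,(273.3,306.2),(-96,13,9),1),(w,(306.6,308),(-96,-13,9),1),(w,(280.3,189.),(-3,13,0),1),(w,(314,189.6),(-3,-13,0),1),
(v,(290,222.),(-6,13,9),1),(v,(333.4,222),(-6,-13,9),1),(v,(290.5,216),(-3,13,0),1),(v,(333.5,216),(-3,-13,0),1),(t,T(251,308),(-96,0,10),1),(t,T(297,112),(100,0,0),.7),(s,S(739,233),(-96,0,10),.7)]
E
python3 - <<'E'
from fit2 import *
p=fitT(o2); print(tp(p,(-27,0,0)),tp(p,(-96,0,-13)))
p=fitT(o2[:10]); print(tp(p,(-27,0,0)))
r3=ra+[(w,(397,132),(-50,-140,205)),(w,(397,48),(0,-140,217)),(v,(200,60+149/2),(-50,-60,205))]
k=fit(ra[:4]+r3[7:9],(600,-234,-.2)); print(proj(v,P2(*k,[(-50,-60,205),(-50,-100,205)])),'seen rail bottom y',60+149/2)
print(proj(w,P2(*k,[(-50,-60,205),(-50,-100,205)])))
E
```

```text
[ 5.61775e+02 -3.08264e+02  9.88880e+01 -2.36000e-01  5.27000e-01] [[0.3, -1.4], [-0.5, -0.4], [0.6, -0.2], [-0.2, 0.1], [0.5, -0.3], [-0.4, 1.0], [-0.3, -0.0], [0.0, -0.1], [0.2, 0.6], [-0.5, 0.5], [0.5, -0.1], [1.3, -0.0], [1.3, -0.6]]
sd [0.882 0.277 1.738 0.007 0.01 ]
[ 539.07721487 -302.81478402   85.31832186] [ 487.42530472 -290.41392987   39.40210474]
[ 5.61372e+02 -3.08244e+02  9.96850e+01 -2.35000e-01  5.26000e-01] [[0.2, -1.5], [-0.5, -0.4], [0.6, 0.0], [-0.2, 0.4], [0.5, -0.4], [-0.4, 1.0], [-0.2, -0.1], [0.2, -0.2], [0.3, 0.5], [-0.4, 0.5]]
sd [0.956 0.283 1.879 0.007 0.01 ]
[ 538.669381   -302.80248422   86.120541  ]
[ 6.00121e+02 -2.34419e+02 -2.14000e-01] [[-1.4, -0.7], [0.7, 1.2], [-0.3, -0.0], [0.3, 0.3], [-0.8, 2.1], [0.9, -2.7]]
[[251.39093937 135.0379276 ]
 [362.08622263 132.96782557]] seen rail bottom y 134.5
[[246.14269869 128.4673614 ]
 [320.93452863 131.36488859]]
```

send_rows(
  moves=[0, 0, 0, -0.6, -0.26, 0, -0.24, 0, 0, 0, 0, 0, 2, -0.24, 0, 0, 0, 0, 0, 2, -0.24, 0, 0, 0, 0, 0, 1.5, -0.24, 0, 0, 0, 0, 0, 0, -0.24, 0, 0, 0, 0, 0, 0, -0.24],
)

```text
t: 2.35
tcp_pos: [517.8, -295.9, 113.1]
ee_rot: [[0.744, -0.233, 0.627], [-0.179, -0.973, -0.149], [0.644, -0.001, -0.765]]
ft_force: [-0.2, 0.0, 0.1]
gripper_width: 32.9
grip_force: 0.0
```

Run:
```python
from fit2 import *
d=snap('wrist','w3')
cv2.imwrite('pics/c3.png',cv2.resize(d['frame'][80:340,140:520],(760,520),interpolation=cv2.INTER_CUBIC)[:,:,::-1])
s=sensors.get_state();R=np.array(s['ee_rot']);p=fitT(o2);C=tp(p,(-27,0,0))
print('grip in tool (measured)',R.T@(C-s['tcp_pos']))
```

```text
[ 5.61775e+02 -3.08264e+02  9.88880e+01 -2.36000e-01  5.27000e-01] [[0.3, -1.4], [-0.5, -0.4], [0.6, -0.2], [-0.2, 0.1], [0.5, -0.3], [-0.4, 1.0], [-0.3, -0.0], [0.0, -0.1], [0.2, 0.6], [-0.5, 0.5], [0.5, -0.1], [1.3, -0.0], [1.3, -0.6]]
sd [0.882 0.277 1.738 0.007 0.01 ]
grip in tool (measured) [-1.13939441  1.69810628 35.87221863]
```

View pics/c3.png

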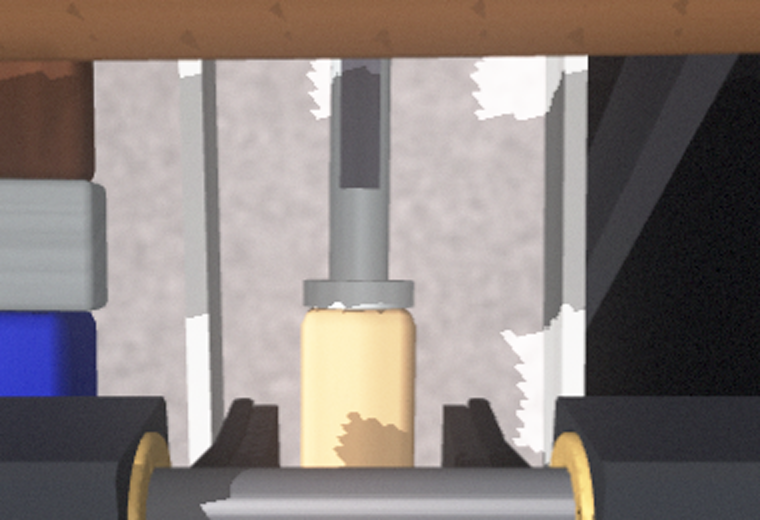

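The close view shows the handle centred at u≈358 in the crop, about 1.7 mm to +y of the tool centre. Both fingers clear the walls. I will descend.

send_rows(
  moves=[0, 0, 0, 0, 0.19, 0, -0.24, 0, 0, 0, 0, 0, 1.5, -0.24, 0, 0, 0, 0, 0, 1.2, -0.24, 0, 0, 0, 0, 0, 0, -0.24, 0, 0, 0, 0, 0, 0, -0.24],
)

```text
t: 2.9
tcp_pos: [534.4, -301.0, 92.0]
ee_rot: [[0.744, -0.232, 0.626], [-0.178, -0.973, -0.148], [0.643, -0.002, -0.765]]
ft_force: [-0.1, 0.6, -0.3]
gripper_width: 33.1
grip_force: 0.0
```

Run:
```python
from fit2 import *
x=load('w3'); A=lambda u,v:(140-.25+u/2,80-.25+v/2)
o3=o2+[(x,A(302,312),(-6,13,9),1),(x,A(414,312),(-6,-13,9),1),(x,A(303,293),(-3,13,0),1),(x,A(414,293),(-3,-13,0),1)]
p=fitT(o3);C=tp(p,(-27,0,0));s=sensors.get_state();R=np.array(s['ee_rot']);
print('grip in tool',C,R.T@(C-s['tcp_pos']),s['tcp_pos'],s['ft_force'])
```

```text
[ 5.61134e+02 -3.08147e+02  1.00095e+02 -2.35000e-01  5.32000e-01] [[0.1, -1.4], [-0.5, -0.3], [0.5, 0.1], [-0.2, 0.4], [0.3, -0.4], [-0.4, 1.0], [-0.4, 0.0], [0.2, -0.0], [0.1, 0.6], [-0.4, 0.5], [0.5, -0.0], [1.3, 0.2], [1.4, -0.7], [0.2, -1.1], [0.1, -1.1], [0.9, 0.9], [-1.0, 0.9]]
sd [0.748 0.224 1.492 0.006 0.009]
grip in tool [ 538.50939879 -302.71988966   86.39525118] [-0.20169215  0.69671972  7.10879154] [ 534.36861893 -301.02759421   91.96760199] [-0.07134525  0.61112543 -0.32278501]
```

send_rows(
  moves=[0, 0, 0, 0, 0.05, 0.6, -0.24, 0, 0, 0, 0, 0, 0.5, -0.24, 0, 0, 0, 0, 0, 0, -0.24],
)

```text
t: 3.2
tcp_pos: [541.5, -302.8, 82.7]
ee_rot: [[0.745, -0.231, 0.626], [-0.178, -0.973, -0.147], [0.643, -0.002, -0.766]]
ft_force: [0.8, 0.1, 0.1]
gripper_width: 32.6
grip_force: 0.0
```

No contact with the floor. I will close the fingers.

send_rows(
  moves=[0, 0, 0, 0, 0, 0, -0.6, 0, 0, 0, 0, 0, 0, -1, 0, 0, 0, 0, 0, 0, -1, 0, 0, 0, 0, 0, 0, -1, 0, 0, 0, 0, 0, 0, -1],
)

```text
t: 3.7
tcp_pos: [541.3, -302.8, 83.0]
ee_rot: [[0.745, -0.231, 0.626], [-0.178, -0.973, -0.147], [0.643, -0.002, -0.766]]
ft_force: [-0.5, 0.1, -1.9]
gripper_width: 25.7
grip_force: 29.7
```

send_rows(
  moves=[0, 0, 0, 0.2, 0, -1.2, -1, 0, 0, 0, 0.24, 0, -1.3, -1, 0, 0, 0, 0, 0, 0, -1, 0, 0, 0, -1.97, 0, -0.35, -1, 0, 0, 0, -1.97, 0, -0.35, -1, 0, 0, 0, -1.97, 0, -0.35, -1, 0, 0, 0, 0, 0, 0, -1],
)

```text
t: 4.4
tcp_pos: [475.6, -286.8, 72.0]
ee_rot: [[0.747, -0.233, 0.623], [-0.181, -0.972, -0.146], [0.64, -0.004, -0.768]]
ft_force: [0.6, 1.0, -0.2]
gripper_width: 25.7
grip_force: 29.9
```

Run:
```python
from h import *
s=sensors.get_state();print(s['joint_positions'],s['t'])
p=np.array(s['tcp_pos']);X=np.array([.973,-.232,0])
plan(p-80*X+[0,0,35],toolR(-.232,10),vmm=18,deg=6)
```

```text
[ 0.75517517 -0.05469963 -0.07349399  2.40590328 -1.11034792  0.32048687
 -0.13352029] 4.4
n 5 dp [-77.8  18.6  35. ] w [ -0.1 -29.8  -0.3]
-0.0, -6.0, -0.1, -0.78, -0.0, -1.56
-0.0, -6.0, -0.1, -0.94, -0.0, -1.47
-0.0, -6.0, -0.1, -1.09, -0.0, -1.37
-0.0, -6.0, -0.1, -1.22, -0.0, -1.25
-0.0, -6.0, -0.1, -1.35, -0.0, -1.11
```

send_rows(
  moves=[0, -6, 0, -0.3, 0, -1.2, -1, 0, -6, 0, -0.8, 0, -1.4, -1, 0, -6, 0, -1.1, 0, -1.4, -1, 0, -6, 0, -1.3, 0, -1.3, -1, 0, -6, 0, -1.4, 0, -1.1, -1, 0, 0, 0, 0, 0, 0, -1],
)

```text
t: 5.0
tcp_pos: [424.7, -268.5, 100.8]
ee_rot: [[0.934, -0.213, 0.286], [-0.208, -0.977, -0.046], [0.289, -0.016, -0.957]]
ft_force: [0.9, 0.0, -1.1]
gripper_width: 26.2
grip_force: 29.9
```

Run:
```python
from h import *
s=sensors.get_state();print(np.array(s['joint_positions']).round(2),s['moment'])
d=snap('wrist','w4');d2=snap('scene','s4')
A=cv2.resize(d['frame'][0:340],(640,340));B=cv2.resize(d2['frame'][100:360,260:560],(300,260))
c=np.zeros((600,640,3),np.uint8);c[:340]=A;c[340:600,:300]=B;cv2.imwrite('pics/c4.png',c[:,:,::-1])
```

```text
[ 0.82 -0.07 -0.21  2.18 -0.2   0.78 -1.05] [0.09619005 0.31095562 0.04936113]
```

View pics/c4.png

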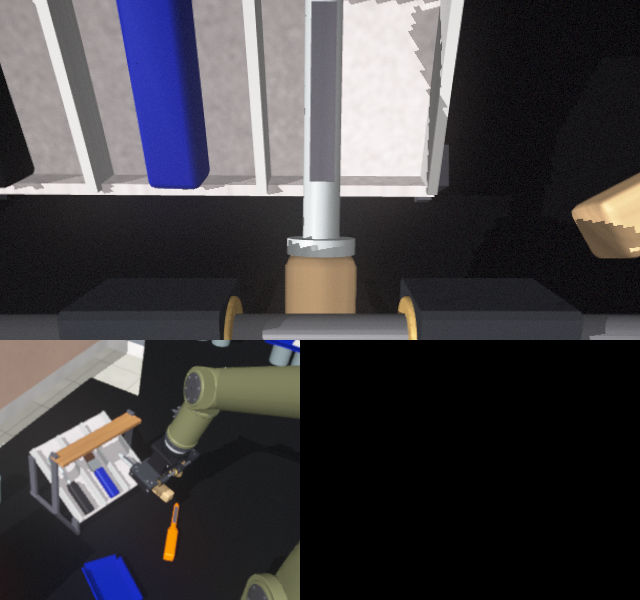

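The trier is held firmly; its flange shows at (320,245). The blue brush is undisturbed and the rod is almost out from under the rail. I will pull back a little more and then swing across.

send_rows(
  moves=[0, -3, 0, -1.2, 0, -0.4, -1, 0, -3, 0, -1.2, 0, -0.4, -1, 0, 0, 0, -0.6, 0, -0.6, -1, 0, 0, 0, 0, 0, 0, -1],
)

```text
t: 5.5
tcp_pos: [389.5, -260.2, 104.1]
ee_rot: [[0.959, -0.215, 0.185], [-0.215, -0.976, -0.021], [0.185, -0.02, -0.983]]
ft_force: [-0.1, -0.3, -1.3]
gripper_width: 25.8
grip_force: 29.9
```

Run:
```python
from h import *
s=sensors.get_state();print(np.array(s['joint_positions']).round(2))
plan((415,-120,200),toolR(.6,10.5),vmm=25,deg=6)
```

```text
[ 0.82 -0.08 -0.21  2.16 -0.13  0.9  -1.1 ]
n 8 dp [ 25.5 140.2  95.9] w [  7.5  -0.6 -46.2]
0.9, -0.1, -5.8, 0.15, -1.8, -1.16
0.9, -0.1, -5.8, 0.33, -1.8, -1.13
0.9, -0.1, -5.8, 0.51, -1.77, -1.1
0.9, -0.1, -5.8, 0.69, -1.73, -1.07
0.9, -0.1, -5.8, 0.86, -1.67, -1.04
0.9, -0.1, -5.8, 1.02, -1.59, -1.02
0.9, -0.1, -5.8, 1.17, -1.5, -0.99
0.9, -0.1, -5.8, 1.32, -1.39, -0.97
```

send_rows(
  moves=[0.9, 0, -5.8, 0, -1.8, -1.1, -1, 0.9, 0, -5.8, 0.2, -1.8, -1.1, -1, 0.9, 0, -5.8, 0.5, -1.8, -1.1, -1, 0.9, 0, -5.8, 0.7, -1.7, -1.1, -1, 0.9, 0, -5.8, 0.9, -1.7, -1.0, -1, 0.9, 0, -5.8, 1.0, -1.6, -1.0, -1, 0.9, 0, -5.8, 1.2, -1.5, -1.0, -1, 0.9, 0, -5.8, 1.3, -1.4, -1.0, -1, 0, 0, 0, 0, 0, 0, -1],
)

```text
t: 6.4
tcp_pos: [414.3, -117.3, 200.1]
ee_rot: [[0.805, 0.57, 0.164], [0.562, -0.821, 0.099], [0.191, 0.012, -0.982]]
ft_force: [-1.1, -0.8, -0.1]
gripper_width: 25.7
grip_force: 29.9
```

Run:
```python
from h import *
s=sensors.get_state();print(np.array(s['joint_positions']).round(2))
plan((540,30,180),toolR(1.398,10),vmm=25,deg=6)
```

```text
[ 0.65 -0.23 -0.27  2.08 -0.23  1.18 -0.5 ]
n 8 dp [125.7 147.3 -20.1] w [  8.9  -0.7 -44.5]
1.1, -0.1, -5.6, 2.25, -0.62, 0.69
1.1, -0.1, -5.6, 2.3, -0.39, 0.69
1.1, -0.1, -5.6, 2.33, -0.15, 0.69
1.1, -0.1, -5.6, 2.33, 0.09, 0.69
1.1, -0.1, -5.6, 2.31, 0.33, 0.68
1.1, -0.1, -5.6, 2.27, 0.57, 0.67
1.1, -0.1, -5.6, 2.2, 0.8, 0.66
1.1, -0.1, -5.6, 2.12, 1.02, 0.63
```

send_rows(
  moves=[1.1, -0.1, -5.6, 2.25, -0.6, 0.7, -1, 1.1, -0.1, -5.6, 2.3, -0.4, 0.7, -1, 1.1, -0.1, -5.6, 2.3, -0.15, 0.7, -1, 1.1, -0.1, -5.6, 2.3, 0.1, 0.7, -1, 1.1, -0.1, -5.6, 2.3, 0.3, 0.7, -1, 1.1, -0.1, -5.6, 2.3, 0.6, 0.7, -1, 1.1, -0.1, -5.6, 2.2, 0.8, 0.7, -1, 1.1, -0.1, -5.6, 2.1, 1.0, 0.6, -1, 0, 0, 0, 0, 0, 0, -1],
)

```text
t: 7.3
tcp_pos: [539.2, 30.4, 175.5]
ee_rot: [[0.165, 0.986, 0.026], [0.971, -0.167, 0.171], [0.173, -0.003, -0.985]]
ft_force: [-0.5, -0.8, -1.4]
gripper_width: 25.7
grip_force: 29.9
```

Run:
```python
from h import *
s=sensors.get_state();print(np.array(s['joint_positions']).round(2))
d=snap('wrist','w5');s5=snap('scene','s5');t5=snap('top','t5')
c=np.zeros((600,800,3),np.uint8);c[:345,:640]=d['frame'][0:345]
tc=t5['frame'][185:275,170:330];c[345:570,:400]=cv2.resize(tc,(400,225),interpolation=cv2.INTER_CUBIC)
q=s5['frame'][250:400,200:400];c[345:600,400:740]=cv2.resize(q,(340,255),interpolation=cv2.INTER_CUBIC)
cv2.imwrite('pics/c5.png',c[:,:,::-1])
```

```text
[ 0.43  0.13 -0.45  1.8  -0.12  1.2  -0.14]
```

View pics/c5.png

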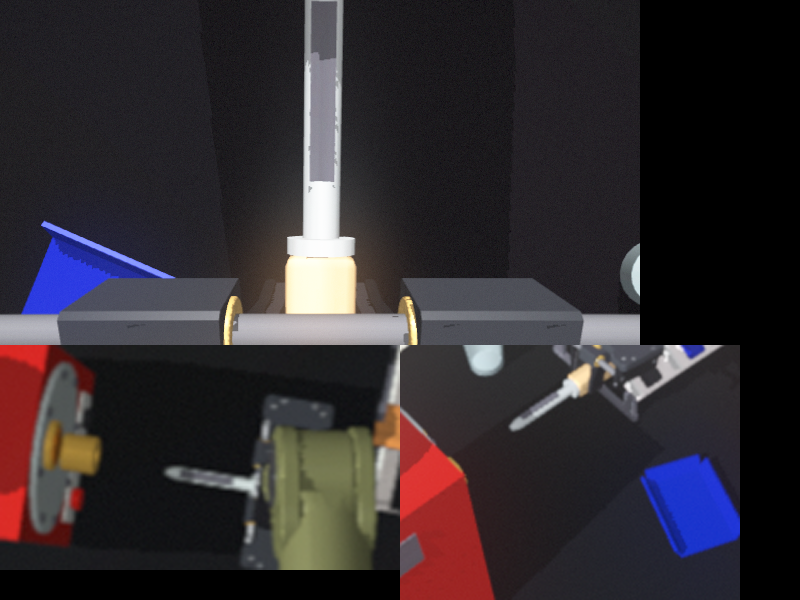

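The trier is held level and straight with its tip clear. The tip is at about (236,236) in the top view and (266,299) in the scene view; the collar mouth is at about (210,229) in the top view. I will compute the in-hand pose.

```bash
cat > fit3.py <<'E'
from fit2 import *
d5,s5,t5=load('w5'),load('s5'),load('t5')
E
python3 - <<'E'
from fit3 import *
print(d5['mtx'],np.array(t5['mtx'])[0,0])
st=sensors.get_state();R=np.array(st['ee_rot']);P=np.array(st['tcp_pos'])
# trier in tool: origin (ox,0,oz), rod dir in tool xz-plane at angle al (z comp -> toward -z positive pitch)
def q(p,Q):
    ox,oy,oz,al,be=p; A=Ro.from_euler('ZY',[be,-al]).as_matrix()  # in frame x fwd,y left,z up ; tool: x fwd, y right(-), z down
    l=A@np.array(Q,float); return P+R@(np.array([ox,oy,oz])+np.array([l[0],-l[1],-l[2]]))
ob=[(d5,(287,246),(-3,13,0),1),(d5,(355,246),(-3,-13,0),1),(d5,(285.5,262),(-6,13,8),1),(d5,(356,262),(-6,-13,8),1),(d5,(305,0),None,0),(t5,(236,235.8),(100,0,0),.7),(s5,(265.9,299.4),(100,0,0),.7)]
ob=[o for o in ob if o[2]]
f=lambda p:np.r_[np.concatenate([w*(proj(d,q(p,Q))[0]-px) for d,px,Q,w in ob]),p[1]/1,p[4]/.01,(p[3]+.175)/.03]
r=least_squares(f,(27,0,0,-.17,0),x_scale=(1,1,1,.01,.01));print(r.x.round(3),r.fun.round(1),np.sqrt(np.diag(np.linalg.inv(r.jac.T@r.jac))).round(3))
print('tip',q(r.x,(100,0,0)),'orig',q(r.x,(0,0,0)))
# rod centreline in wrist
g=d5['frame'].astype(int).sum(2)
for y in (20,100,200,225):
    row=g[y,270:380]; i=np.where(row>200)[0]; print(y,270+i.min(),270+i.max())
# brass in top
h=cv2.cvtColor(t5['frame'],cv2.COLOR_RGB2HSV);m=cv2.inRange(h,(12,100,60),(30,255,255));m[:, :190]=0;m[:,215:]=0;m[:210]=0;m[250:]=0
ys,xs=np.nonzero(m);print('brass',[(x,ys[xs==x].min(),ys[xs==x].max()) for x in sorted(set(xs))])
E
```

```text
[[426.11339708   0.         319.88106034]
 [  0.         426.11339708 242.57638564]
 [  0.           0.           1.        ]] 617.3171586902986
[ 2.9848e+01 -8.5000e-02 -3.9780e+00 -1.1900e-01  4.0000e-03] [-0.   2.3 -0.3  2.5 -0.1 -2.4  0.4 -2.3  0.1 -0.  -0.1 -1.5 -0.1  0.4
  1.9] [0.597 0.186 2.041 0.023 0.008]
tip [559.30041603 153.29639114 190.08811488] orig [542.38924531  54.86972736 184.96911486]
20 305 342
100 304 341
200 303 340
225 295 349
brass [(np.int64(190), np.int64(216), np.int64(234)), (np.int64(191), np.int64(215), np.int64(234)), (np.int64(192), np.int64(215), np.int64(232)), (np.int64(193), np.int64(216), np.int64(232)), (np.int64(194), np.int64(218), np.int64(233)), (np.int64(195), np.int64(221), np.int64(234)), (np.int64(196), np.int64(221), np.int64(234)), (np.int64(197), np.int64(220), np.int64(234)), (np.int64(198), np.int64(220), np.int64(234)), (np.int64(199), np.int64(221), np.int64(234)), (np.int64(200), np.int64(221), np.int64(235)), (np.int64(201), np.int64(221), np.int64(235)), (np.int64(202), np.int64(221), np.int64(235)), (np.int64(203), np.int64(221), np.int64(236)), (np.int64(204), np.int64(221), np.int64(236)), (np.int64(205), np.int64(221), np.int64(236)), (np.int64(206), np.int64(221), np.int64(236)), (np.int64(207), np.int64(221), np.int64(236)), (np.int64(208), np.int64(222), np.int64(235)), (np.int64(209), np.int64(222), np.int64(232)), (np.int64(210), np.int64(228), np.int64(228))]
```

```bash
cat >> fit3.py <<'E'
def edges(im,y,x0,x1):  # subpixel outermost strong edges in a row
    g=cv2.GaussianBlur(im['frame'],(3,3),0).astype(float).sum(2)[y-2:y+3].mean(0); return g
E
python3 - <<'E'
from fit3 import *
L=[]
for y in list(range(6,60,6))+list(range(72,176,8))+[190,200,210]:
    g=d5['frame'].astype(float).sum(2)[y-2:y+3].mean(0); dg=np.diff(g)
    def pk(a,b,sg):
        s=np.clip(sg*dg[a:b],0,None); i=s.argmax(); j=np.arange(max(0,i-2),min(len(s),i+3)); return a+(j*s[j]).sum()/s[j].sum()+1.0-.5+.0
    L.append((y,pk(298,311,1),pk(333,348,-1)))
L=np.array(L);print(L.round(2)[::4])
w=L[:,2]-L[:,1];print(np.polyfit(L[:,0],w,1),w.round(1))
# model: depth along rod in camera; rod as 14mm cylinder
T5=np.array(d5['T']);st=sensors.get_state();R=np.array(st['ee_rot']);P=np.array(st['tcp_pos'])
def sil(p):
    oz,al,oy,be=p;out=[]
    a=np.array([np.cos(al)*np.cos(be),np.sin(be),-np.sin(al)]) # tool frame dir (al<0 -> +z)
    O=np.linalg.inv(T5)@np.r_[P+R@np.array([29.,oy,oz]),1];A=T5[:3,:3].T@R@a;O=O[:3]
    out=[]
    for k in (1,2):
        for y,l,r in L:
            u=cv2.undistortPoints(np.array([[[ (l,r)[k-1],y]]],float),d5['mtx'],np.array(d5['D'],float))[0,0];v=np.r_[u,1];v/=np.linalg.norm(v)
            n=np.cross(v,A);dist=O@n/np.linalg.norm(n);out.append((dist-(7 if k==1 else -7)))
    return np.array(out)
for sg in (1,-1):
    f=lambda p:sg*0+ (np.abs(sil(p)+np.r_[np.full(len(L),7),np.full(len(L),-7)])-7)
r=least_squares(f,(-4,-.17,0,0));print(r.x.round(4),np.abs(r.fun).mean(),np.sqrt(np.diag(np.linalg.inv(r.jac.T@r.jac))*.05**2))
E
```

```text
[[  6.   304.48 342.63]
 [ 30.   304.18 342.23]
 [ 54.   303.94 341.95]
 [ 96.   303.87 340.97]
 [128.   303.64 340.48]
 [160.   303.42 339.89]
 [210.   302.89 339.  ]]
[-1.09264114e-02  3.82771575e+01] [38.2 38.1 37.9 38.  38.  38.  38.  37.8 38.  37.5 37.2 37.2 37.1 37.1
 37.1 36.8 36.8 36.7 36.7 36.6 36.5 36.5 36.2 36.3 36.1]
[-0.0855 -0.1326 -0.1995  0.0063] 0.0241075295377758 [4.43593877e-01 7.55634813e-03 1.86100683e-02 3.19436954e-04]
```

Run:
```python
from fit3 import *
st=sensors.get_state();R=np.array(st['ee_rot']);P=np.array(st['tcp_pos'])
al,be=-.132,.0063
a=R@np.array([np.cos(al),np.sin(be),-np.sin(al)]);print('rod dir',a,'yaw',np.arctan2(a[1],a[0]))
for oz in (0,-2,-4,-6):
    o=P+R@np.array([29.5,-.2,oz]); tip=o+100*a
    print(oz,o.round(1),'s',proj(s5,[tip,o+50*a]).round(1).tolist(),'t',proj(t5,[tip,o+50*a]).round(1).tolist())
gs=s5['frame'].astype(int).mean(2);print(gs[292:306,258:282].astype(int))
gt=t5['frame'].astype(int).mean(2);print(gt[230:242,230:256].astype(int))
```

```text
rod dir [0.17942187 0.98303721 0.03854001] yaw 1.3902655976507605
0 [542.3  55.2 181. ] s [[265.6, 298.6], [283.1, 287.3]] t [[236.3, 235.5], [253.4, 238.3]]
-2 [542.3  54.9 183. ] s [[265.6, 297.9], [283.2, 286.6]] t [[236.4, 235.5], [253.5, 238.2]]
-4 [542.2  54.5 184.9] s [[265.6, 297.3], [283.2, 286.0]] t [[236.4, 235.5], [253.5, 238.2]]
-6 [542.2  54.2 186.9] s [[265.6, 296.6], [283.3, 285.3]] t [[236.4, 235.4], [253.6, 238.2]]
[[ 46  45  45  44  42  40  39  37  39  46  70 107 124 113  95  96 111 141
  160 165 163 151 131 105]
 [ 44  45  42  41  40  38  38  39  50  86 123 149 159 147 129 135 149 160
  163 158 141 109  71  50]
 [ 43  44  39  37  37  38  38  46  86 129 156 167 170 166 160 162 166 162
  148 125  99  63  42  38]
 [ 41  39  37  37  38  38  43  73 125 158 170 172 173 171 169 165 159 143
  109  72  48  40  38  37]
 [ 38  36  37  36  37  40  62 117 156 172 175 173 173 169 163 149 126  99
   65  42  37  37  34  38]
 [ 38  40  39  35  37  48  99 150 172 177 176 172 167 159 143 110  70  48
   41  37  35  36  37  37]
 [ 36  38  37  36  34  48  99 150 171 173 168 162 147 125
[... 1360 characters left out ...]
80  89 103
  107  89  79  72  72  74  67  56]
 [ 20  17  18  16  20  45  87 122 136 141 142 127  92  69  71  71  76  91
  104 103 105 113 121 128 121 103]
 [ 19  17  19  18  19  27  51  79 105 121 128 116  91  78  76  73  76  87
   99 101 104 106 110 114 111 108]
 [ 18  18  18  20  19  17  18  35  54  75  90  96  98  94  91  86  91 107
  118 117 115 111 107 104 101 102]
 [ 19  18  18  18  18  17  17  17  19  30  41  50  56  58  61  68  86 116
  140 139 135 127 121 122 120 117]
 [ 19  19  18  18  18  18  22  17  18  14  18  19  20  22  25  33  43  64
   81  82  84  93 108 128 141 139]
 [ 19  17  18  17  17  18  18  17  18  16  18  18  18  19  16  16  17  18
   18  22  28  40  55  71  81  79]]
```

Run:
```python
from h import *
plan((503,88,215),toolR(1.398,32),vmm=25,deg=6)
```

```text
n 4 dp [-34.5  61.4  39. ] w [-0.2 22.2 -0.1]
-0.0, 5.6, -0.0, 1.51, -1.12, -0.73
-0.0, 5.6, -0.0, 1.57, -1.12, -0.58
-0.0, 5.6, -0.0, 1.62, -1.12, -0.42
-0.0, 5.6, -0.0, 1.66, -1.11, -0.26
```

send_rows(
  moves=[0, 5.6, 0, 1.5, -1.1, -0.7, -1, 0, 5.6, 0, 1.6, -1.1, -0.6, -1, 0, 5.6, 0, 1.6, -1.1, -0.4, -1, 0, 5.6, 0, 1.7, -1.1, -0.3, -1, 0, 0, 0, 0, 0, 0, -1],
)

```text
t: 7.95
tcp_pos: [503.0, 86.5, 215.6]
ee_rot: [[0.152, 0.984, 0.091], [0.833, -0.177, 0.524], [0.532, -0.004, -0.847]]
ft_force: [-0.1, 0.1, -2.1]
gripper_width: 26.0
grip_force: 29.9
```

Run:
```python
from fit3 import *
d=snap('wrist','w6'); print(proj(d,P2(609.2,408.1,1.398,[(-175,0,165),(-130,0,165),(-175,22,165),(-175,-22,165)])).round(1).tolist())
h=cv2.cvtColor(d['frame'],cv2.COLOR_RGB2HSV);m=cv2.inRange(h,(12,90,40),(32,255,255));m[300:]=0
n,l,s,c=cv2.connectedComponentsWithStats(m);print([x.tolist() for x in s[1:] if x[4]>100])
cv2.imwrite('pics/c6.png',cv2.resize(d['frame'][0:260,240:586],(798,600),interpolation=cv2.INTER_CUBIC)[:,:,::-1])
```

```text
[[398.9, 63.3], [395.0, 7.1], [364.3, 63.6], [433.6, 62.9]]
[[366, 0, 72, 85, 5383], [351, 258, 6, 42, 125]]
```

View pics/c6.png

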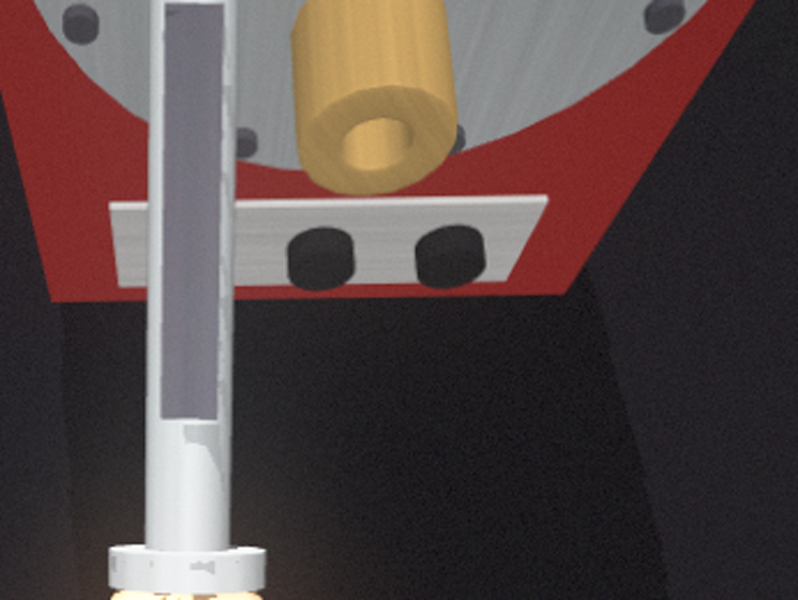

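The collar mouth is clear. The hole centre is at crop (377.5,144), which is (403.4,62.2) in the full frame. The roaster's lower front corners are at (262.3,130.1) and (485.1,126.7). I will refit the roaster pose.

```bash
cat > fit4.py <<'E'
from fit3 import *
d6=load('w6'); F=lambda u,v:(240-.28+u/2.3064,-.28+v/2.3077)
rr=[(d6,F(377.5,144),(-175,0,165)),(d6,F(299,128),(-175,22,165)),(d6,F(458,118),(-175,-22,165)),(d6,F(368,194),(-175,0,143)),(d6,F(387,86),(-175,0,187)),(d6,F(52,301),(-130,110,0)),(d6,F(566,293),(-130,-110,0))]
E
python3 - <<'E'
from fit4 import *
a=fit(rr,(609,408,1.39)); print(P2(*a,[(-175,0,165)]))
b=fit(rr[:5],(609,408,1.39)); print(P2(*b,[(-175,0,165)]))
c=fit(rr+ro,(609,408,1.39)); print(P2(*c,[(-175,0,165)]))
for k in (a,c):
  e=[]
  for sgn in (1,-1):
    # silhouette edges of collar: sample circles
    for X in (-175,-135):
      th=np.linspace(0,2*np.pi,73);C=proj(d6,P2(*k,[(X,22*np.cos(q),165+22*np.sin(q)) for q in th]));i=(C[:,0]*sgn).argmin();e.append(((C[i]-[239.7,-.3])*2.307).round(0).tolist())
  print('edges L,R crop',e)
# free-z mouth from w6 + tilt
f=lambda p:np.concatenate([proj(d6,P2(p[0],p[1],p[2],[np.array(Q)+[0,0,p[3]]]))[0]-px for d,px,Q in rr[:5]]+[proj(d6,P2(p[0],p[1],p[2],[Q]))[0]-px for d,px,Q in rr[5:]])
r=least_squares(f,(609,408,1.39,0));print('z off',r.x.round(3),r.fun.round(1))
st=sensors.get_state();R=np.array(st['ee_rot']);P=np.array(st['tcp_pos'])
o=P+R@np.array([30.5,-.2,-.7]);av=R@np.array([np.cos(-.132),.0063,np.sin(.132)])
print('rod pred px crop',((proj(d6,[o,o+60*av])-[239.7,-.3])*2.307).round(0).tolist())
E
```

```text
[612.901 412.388   1.4  ] [[0.3, -5.2], [-0.1, 2.1], [-0.1, 5.6], [-1.5, -3.8], [3.1, -7.0], [3.9, 6.2], [-7.3, 7.6]]
[[583.21521828 239.92383366 165.        ]]
[602.044 412.621   1.46 ] [[-0.1, -3.5], [-0.4, 5.5], [-0.7, 5.6], [-1.8, -2.2], [2.7, -5.2]]
[[582.66419056 238.69719343 165.        ]]
[611.663 411.775   1.406] [[0.1, -4.1], [-0.4, 3.3], [-0.3, 6.5], [-1.7, -2.8], [2.8, -5.9], [3.4, 7.4], [-7.7, 7.8], [0.2, 0.4], [-1.0, -0.2], [-1.2, -0.3], [-0.5, -0.8], [-2.8, 2.7], [-1.7, -1.7], [-4.4, 0.7], [-3.7, -0.4]]
[[582.89014247 239.15630781 165.        ]]
edges L,R crop [[298.0, 138.0], [293.0, 24.0], [461.0, 116.0], [448.0, -1.0]]
edges L,R crop [[298.0, 141.0], [292.0, 26.0], [460.0, 118.0], [447.0, 1.0]]
z off [615.182 419.725   1.407 -10.257] [-0.  -3.6  1.   3.9 -1.9  7.1 -1.5 -3.2  2.4 -4.1  5.9  0.4 -6.4  0.6]
rod pred px crop [[196.0, 524.0], [198.0, 155.0]]
```

Run:
```python
from fit4 import *
fr=d6['frame'];h=cv2.cvtColor(fr,cv2.COLOR_RGB2HSV);m=cv2.inRange(h,(12,90,40),(32,255,255));m[120:]=0;m[:,:345]=0
cn=max(cv2.findContours(m,cv2.RETR_EXTERNAL,cv2.CHAIN_APPROX_NONE)[0],key=cv2.contourArea)
mm=np.zeros_like(m);cv2.drawContours(mm,[cn],-1,1,-1)
rows=range(2,52,4);Lx=[];
S=h[:,:,1].astype(float)
for y in range(0,90,4):
    xs=np.nonzero(mm[y])[0]
    if len(xs): Lx.append((y,xs.min()-.5,xs.max()+.5))
Lx=np.array(Lx);print(Lx.tolist())
bot=[(x,np.nonzero(mm[:,x])[0].max()+.5) for x in range(385,425,4)]
# fit via mask of rendered hull: distance from contour pts to hull of model circles
pts=np.array([(l,y) for y,l,r in Lx if y<76]+[(r,y) for y,l,r in Lx if y<76]+bot,float)
th=np.linspace(0,2*np.pi,181)
def res(p,z=165,pr=1):
    Q=np.vstack([P2(p[0],p[1],p[2],np.c_[np.full(181,X),22*np.cos(th),z+22*np.sin(th)]) for X in (-175,-120)])
    hull=cv2.convexHull(proj(d6,Q).astype(np.float32))
    return np.array([cv2.pointPolygonTest(hull,(float(x),float(y)),True) for x,y in pts])
for z in (160,165,170):
    r=least_squares(lambda p:res(p,z),(611,411,1.42),diff_step=1e-4,x_scale=(1,1,.01))
    print(z,r.x.round(3),'rms',np.sqrt((r.fun**2).mean()).round(2),'mouth',P2(*r.x,[(-175,0,z)]).round(1), proj(d6,P2(*r.x,[(-175,0,z)])).round(1),r.fun.round(1)[[0,5,-15,-8,-1]])
```

```text
[[0.0, 372.5, 431.5], [4.0, 369.5, 432.5], [8.0, 368.5, 433.5], [12.0, 366.5, 433.5], [16.0, 366.5, 433.5], [20.0, 366.5, 434.5], [24.0, 366.5, 434.5], [28.0, 366.5, 435.5], [32.0, 366.5, 435.5], [36.0, 367.5, 436.5], [40.0, 367.5, 436.5], [44.0, 367.5, 437.5], [48.0, 367.5, 437.5], [52.0, 368.5, 437.5], [56.0, 368.5, 437.5], [60.0, 368.5, 437.5], [64.0, 368.5, 435.5], [68.0, 369.5, 432.5], [72.0, 370.5, 428.5], [76.0, 373.5, 424.5], [80.0, 378.5, 416.5], [84.0, 391.5, 401.5]]
160 [617.495 412.042   1.374] rms 1.06 mouth [[583.3 240.4 160. ]] [[402.2  61.8]] [ 5.3 -1.  -0.2 -0.5 -0.3]
165 [616.463 408.364   1.369] rms 1.31 mouth [[581.4 236.9 165. ]] [[402.1  61.2]] [ 5.8 -0.4  0.4 -0.6 -0.4]
170 [615.527 404.684   1.364] rms 1.78 mouth [[579.5 233.4 170. ]] [[401.8  60.5]] [ 6.3  0.3  1.  -0.8 -0.4]
```

Run:
```python
from fit4 import *
L=[(y,l,r) for y,l,r in zip(range(16,76,4),[366.5]*5+[367.5]*4+[368.5]*4+[369.5,370.5],[433.5,434.5,434.5,435.5,435.5,436.5,436.5,437.5,437.5,437.5,437.5,437.5,435.5,432.5,428.5])]
pts=np.array([(l,y) for y,l,r in L]+[(r,y) for y,l,r in L]+[(396.5,84.8),(378.5,80),(416.5,80),(373.5,76),(424.5,76)],float)
th=np.linspace(0,2*np.pi,181)
def res(p,z):
    Q=np.vstack([P2(p[0],p[1],p[2],np.c_[np.full(181,X),22*np.cos(th),z+22*np.sin(th)]) for X in (-175,-120)])
    hull=cv2.convexHull(proj(d6,Q).astype(np.float32))
    return np.array([cv2.pointPolygonTest(hull,(float(x),float(y)),True) for x,y in pts])
for z in (155,160,165,170):
    r=least_squares(lambda p:res(p,z),(611,411,1.42),diff_step=1e-4,x_scale=(1,1,.01),loss='soft_l1')
    sd=np.sqrt(np.diag(np.linalg.inv(r.jac.T@r.jac)))*.5
    print(z,r.x.round(3),'rms',np.sqrt((r.fun**2).mean()).round(2),'mouth',P2(*r.x,[(-175,0,z)]).round(1),sd.round(3))
```

```text
155 [612.191 416.645   1.419] rms 0.75 mouth [[585.7 243.7 155. ]] [1.009 0.237 0.006]
160 [612.284 412.97    1.407] rms 0.32 mouth [[583.8 240.3 160. ]] [0.916 0.23  0.006]
165 [612.341 409.306   1.396] rms 0.63 mouth [[581.8 237.  165. ]] [1.104 0.26  0.007]
170 [613.974 405.34    1.374] rms 1.26 mouth [[579.8 233.7 170. ]] [1.431 0.342 0.009]
```

```bash
cat > ins.py <<'E'
from h import *
import sys
yaw=1.403; port=np.array([583.3,239.5,162.5]); dirv=np.array([np.cos(yaw),np.sin(yaw),0])
R1=toolR(yaw+.0063,np.degrees(.132)); off=np.array([30.5,-.2,-.7])
def tgt(back,dx=0,dz=0): return port-back*dirv-R1@off+dx*np.array([dirv[1],-dirv[0],0])+[0,0,dz]
def err(back,dx=0,dz=0):
    s=sensors.get_state();R=np.array(s['ee_rot']);e=tgt(back,dx,dz)-s['tcp_pos']
    print('e tool mm',(R.T@e).round(2),'rot',Ro.from_matrix(R.T@R1).as_rotvec(degrees=True).round(2),'ft',np.round(s['ft_force'],1),np.round(s['moment'],2),s['t'])
E
python3 -c "
from ins import *
plan(tgt(118),R1,vmm=20,deg=5)"
```

```text
n 5 dp [ 55.2   6.6 -57.9] w [  0.1 -24.5  -0.9]
0.0, -4.9, -0.2, -0.34, 1.07, 1.15
0.0, -4.9, -0.2, -0.24, 1.07, 1.17
0.0, -4.9, -0.2, -0.14, 1.07, 1.19
0.0, -4.9, -0.2, -0.04, 1.07, 1.2
0.0, -4.9, -0.2, 0.05, 1.07, 1.2
```

send_rows(
  moves=[0, -4.9, -0.2, -0.35, 1.1, 1.1, -1, 0, -4.9, -0.2, -0.25, 1.1, 1.2, -1, 0, -4.9, -0.2, -0.15, 1.1, 1.2, -1, 0, -4.9, -0.2, 0, 1.0, 1.2, -1, 0, -4.9, -0.2, 0.05, 1.05, 1.2, -1, 0, 0, 0, 0, 0, 0, -1, 0, 0, 0, 0, 0, 0, -1],
)

```text
t: 8.7
tcp_pos: [559.6, 96.9, 158.5]
ee_rot: [[0.151, 0.988, 0.024], [0.979, -0.153, 0.132], [0.134, 0.003, -0.991]]
ft_force: [0.2, -1.4, -0.5]
gripper_width: 25.5
grip_force: 29.9
```

```bash
python3 -c "
from ins import *
err(118)
t=snap('top','t7')
o=port-118*dirv
print(proj(t,[o+100*dirv,o+60*dirv,port]).round(1).tolist())
g=t['frame'].astype(int); gg=g.mean(2)
print(gg[222:240,206:232].astype(int))
"
```

```text
e tool mm [-3.69 -0.12  0.26] rot [ 0.11 -0.16  0.49] ft [ 0.2 -1.4 -0.5] [-0.21 -0.09 -0.  ] 8.7
[[214.0, 229.9], [227.4, 231.8], [208.0, 229.0]]
[[ 81  79  73  53  29  19  18  18  15  19  19  18  17  17  18  18  16  17
   19  16  19  19  18  19  16  18]
 [ 95  91  81  64  37  21  16  19  17  19  19  18  17  19  17  16  20  18
   18  19  16  18  17  17  18  18]
 [101  96  82  65  39  20  17  18  18  16  17  17  19  19  18  17  16  17
   18  18  16  16  19  15  17  16]
 [103  98  78  66  42  23  17  19  18  15  16  19  17  17  18  16  21  15
   18  19  18  19  17  16  19  18]
 [106  95  82  69  44  24  16  17  14  17  17  18  16  18  16  17  15  15
   17  18  16  15  19  19  18  17]
 [109  95  89  76  44  19  16  18  23  28  35  39  34  27  23  17  17  17
   17  16  15  16  17  16  15  17]
 [113  98 100  82  43  18  26  52  69  77  84  86  74  59  49  49  47  42
   41  38  29  22  18  17  18  17]
 [110  99 104  77  38  20  50 101 123 129 132 129 109  84  76  83  85  76
   74  72  58  50  47  51  50  43]
 [106  94  95  70  32  17  56 114 138 143 145 141 118  82  70  73  74  72
   73  
[... 309 characters left out ...]
75  85  97
   95  93  93  87  81  81  82  82]
 [ 94  76  56  32  20  17  20  17  17  17  18  19  19  22  30  39  48  57
   56  57  59  66  77  88 100 103]
 [ 86  69  45  26  19  17  16  20  17  14  18  16  17  18  17  18  18  19
   17  21  23  32  41  48  57  59]
 [ 63  51  31  22  18  14  19  18  19  18  17  18  16  17  19  17  16  19
   17  16  17  17  19  18  18  19]
 [ 33  26  20  17  17  18  18  15  19  17  17  16  18  20  17  18  19  20
   17  17  17  19  18  17  18  19]
 [ 17  19  18  18  17  17  18  19  15  18  18  18  17  18  21  18  20  18
   16  18  21  20  17  19  20  17]
 [ 16  17  18  19  16  19  17  18  17  18  17  20  18  17  17  17  21  17
   17  18  20  17  22  18  18  19]]
```

send_rows(
  moves=[0.1, -0.2, 0.5, 0.8, 0, 0.13, -1, 0, 0, 0, 0.8, 0.01, 0.11, -1, 0, 0, 0, 0.8, 0.01, 0.11, -1, 0, 0, 0, 0, 0, 0, -1],
)

```text
t: 9.15
tcp_pos: [563.6, 122.1, 158.7]
ee_rot: [[0.159, 0.987, 0.022], [0.978, -0.16, 0.13], [0.132, 0.001, -0.991]]
ft_force: [0.1, -0.6, -0.4]
gripper_width: 26.0
grip_force: 29.9
```

```bash
python3 -c "
from ins import *
err(90)"
```

```text
e tool mm [-1.23  0.22  0.78] rot [ 0.03 -0.    0.02] ft [ 0.1 -0.6 -0.4] [-0.2  -0.   -0.01] 9.15
```

send_rows(
  moves=[0, 0, 0, 0.7, 0.02, 0.1, -1, 0, 0, 0, 0.7, 0.01, 0.1, -1, 0, 0, 0, 0.6, 0, 0.08, -1, 0, 0, 0, 0, 0, 0, -1],
)

```text
t: 9.55
tcp_pos: [567.2, 141.8, 158.3]
ee_rot: [[0.159, 0.987, 0.022], [0.978, -0.161, 0.13], [0.132, 0.0, -0.991]]
ft_force: [-0.3, 0.5, -1.5]
gripper_width: 26.0
grip_force: 29.9
```

```bash
python3 -c "
from ins import *
err(69)"
```

```text
e tool mm [-0.23 -0.07  0.48] rot [0.02 0.   0.02] ft [-0.3  0.5 -1.5] [-0.15 -0.01  0.01] 9.55
```

No contact force with about 31 mm of rod inserted. Continuing.

send_rows(
  moves=[0, 0, 0, 0.8, 0, 0.1, -1, 0, 0, 0, 0.8, 0, 0.1, -1, 0, 0, 0, 0.8, 0, 0.1, -1, 0, 0, 0, 0, 0, 0, -1],
)

```text
t: 9.95
tcp_pos: [571.1, 166.3, 158.5]
ee_rot: [[0.159, 0.987, 0.022], [0.978, -0.16, 0.13], [0.132, 0.0, -0.991]]
ft_force: [-0.4, -0.4, -1.0]
gripper_width: 25.6
grip_force: 29.9
```

```bash
python3 -c "
from ins import *
err(45)"
```

```text
e tool mm [-0.97  0.2   0.54] rot [ 0.02 -0.02  0.05] ft [-0.4 -0.4 -1. ] [-0.2  -0.03 -0.03] 9.95
```

send_rows(
  moves=[0, 0, 0, 0.8, 0.01, 0.11, -1, 0, 0, 0, 0.8, 0.01, 0.11, -1, 0, 0, 0, 0.8, 0, 0.11, -1, 0, 0, 0, 0.5, 0, 0.07, -1, 0, 0, 0, 0, 0, 0, -1],
)

```text
t: 10.45
tcp_pos: [576.0, 194.3, 158.1]
ee_rot: [[0.159, 0.987, 0.021], [0.978, -0.161, 0.13], [0.131, 0.0, -0.991]]
ft_force: [-0.5, -0.7, -0.5]
gripper_width: 25.6
grip_force: 29.9
```

```bash
python3 -c "
from ins import *
err(15)"
```

```text
e tool mm [0.58 0.07 0.41] rot [0.01 0.02 0.  ] ft [-0.5 -0.7 -0.5] [-0.21 -0.09  0.  ] 10.45
```

send_rows(
  moves=[0, 0, 0, 0.6, 0, 0.09, -1, 0, 0, 0, 0.5, 0, 0.07, -1, 0, 0, 0, 0, 0, 0, -1],
)

```text
t: 10.75
tcp_pos: [577.8, 205.0, 158.1]
ee_rot: [[0.16, 0.987, 0.022], [0.978, -0.161, 0.13], [0.131, 0.0, -0.991]]
ft_force: [-0.7, 0.1, -1.1]
gripper_width: 25.6
grip_force: 29.9
```

send_rows(
  moves=[0, 0, 0, 0.2, 0, 0.03, -1, 0, 0, 0, 0.1, 0, 0.01, -1, 0, 0, 0, 0, 0, 0, -1],
)

```text
t: 11.05
tcp_pos: [578.4, 206.9, 158.0]
ee_rot: [[0.161, 0.987, 0.021], [0.978, -0.162, 0.129], [0.131, 0.0, -0.991]]
ft_force: [0.2, 0.2, -0.6]
gripper_width: 25.7
grip_force: 29.9
```

send_rows(
  moves=[0, 0, 0, 0.2, 0, 0.03, -1, 0, 0, 0, 0.1, 0, 0.01, -1, 0, 0, 0, 0, 0, 0, -1],
)

```text
t: 11.35
tcp_pos: [578.8, 208.5, 157.9]
ee_rot: [[0.162, 0.987, 0.021], [0.978, -0.163, 0.127], [0.129, -0.0, -0.992]]
ft_force: [-1.5, -3.9, 1.1]
gripper_width: 25.6
grip_force: 29.9
```

send_rows(
  moves=[0, 0, 0, 0.1, 0, 0.01, -1, 0, 0, 0, 0.1, 0, 0.01, -1, 0, 0, 0, 0, 0, 0, -1],
)

```text
t: 11.65
tcp_pos: [578.9, 208.5, 157.8]
ee_rot: [[0.163, 0.986, 0.02], [0.979, -0.164, 0.124], [0.126, -0.001, -0.992]]
ft_force: [-3.2, -8.4, 3.4]
gripper_width: 26.0
grip_force: 29.9
```

The flange is in contact: progress stopped and the axial force is about 8 N. I will release and back off.

send_rows(
  moves=[0, 0, 0, 0, 0, 0, -0.25, 0, 0, 0, 0, 0, 0, -0.1, 0, 0, 0, 0, 0, 0, 0, 0, 0, 0, 0, 0, 0, 0.3, 0, 0, 0, 0, 0, 0, 0.3],
)

```text
t: 12.15
tcp_pos: [579.2, 212.3, 158.2]
ee_rot: [[0.16, 0.987, 0.022], [0.978, -0.162, 0.129], [0.131, 0.0, -0.991]]
ft_force: [-0.4, -0.2, -0.2]
gripper_width: 51.8
grip_force: 0.0
```

send_rows(
  moves=[0, 0, 0, -0.1, 0, -1.0, 0.3, 0, 0, 0, -0.2, 0, -2.0, 0.3, 0, 0, 0, -0.3, 0, -2.5, 0.3, 0, 0, 0, -0.3, 0, -2.5, 0.3, 0, 0, 0, 0, 0, 0, 0.3],
)

```text
t: 12.65
tcp_pos: [578.4, 192.5, 241.0]
ee_rot: [[0.161, 0.986, 0.029], [0.978, -0.164, 0.13], [0.133, 0.007, -0.991]]
ft_force: [-0.1, 0.2, -0.0]
gripper_width: 56.5
grip_force: 0.0
```

```bash
python3 -c "
from ins import *
d=snap('wrist','w8');snap('top','t8');snap('scene','s8')
a=port
# silhouettes: predicted px of flange (0 and -6) & collar mouth
for X in (0,-6,-96): print(X,proj(d,[port+X*dirv+13*np.array([dirv[1],-dirv[0],0])*s for s in (-1,1)]).round(1).tolist())
f=d['frame'];h=cv2.cvtColor(f,cv2.COLOR_RGB2HSV)
c=proj(d,[port-3*dirv])[0]
for u in (int(c[0])-8,int(c[0]),int(c[0])+8):
  print('col',u,[(y,*f[y,u].tolist()) for y in range(int(c[1])-24,int(c[1])+26,2)])
"
```

```text
0 [[294.0, 185.3], [338.9, 185.4]]
-6 [[294.0, 195.7], [338.8, 195.8]]
-96 [[294.6, 345.2], [337.5, 345.3]]
col 308 [(166, 247, 220, 135), (168, 247, 221, 137), (170, 247, 220, 136), (172, 247, 220, 136), (174, 247, 220, 136), (176, 247, 220, 136), (178, 247, 221, 137), (180, 248, 221, 139), (182, 247, 220, 135), (184, 247, 220, 136), (186, 247, 221, 138), (188, 247, 221, 136), (190, 247, 221, 136), (192, 245, 217, 135), (194, 209, 201, 184), (196, 222, 223, 222), (198, 220, 222, 222), (200, 230, 232, 233), (202, 233, 234, 234), (204, 231, 233, 233), (206, 232, 233, 233), (208, 231, 232, 232), (210, 244, 220, 171), (212, 251, 232, 184), (214, 252, 236, 190)]
col 316 [(166, 252, 231, 145), (168, 251, 231, 146), (170, 251, 231, 147), (172, 251, 231, 147), (174, 251, 230, 146), (176, 251, 230, 144), (178, 251, 231, 147), (180, 251, 230, 145), (182, 251, 230, 144), (184, 251, 230, 146), (186, 251, 229, 145), (188, 251, 231, 147), (190, 251, 230, 145), (192, 246, 218, 134), (194, 220, 212, 198), (196, 232, 233, 233), (198, 213, 215, 215), (200, 239, 240, 241), (202, 238, 239, 239), (204, 238, 240, 240), (206, 237, 238, 239), (208, 239, 240, 241), (210, 230, 199, 154), (212, 243, 218, 165), (214, 246, 222, 172)]
col 324 [(166, 245, 218, 133), (168, 245, 219, 134), (170, 245, 217, 134), (172, 245, 218, 135), (174, 245, 217, 134), (176, 245, 218, 134), (178, 245, 216, 134), (180, 245, 216, 133), (182, 243, 213, 129), (184, 245, 217, 133), (186, 245, 215, 133), (188, 244, 219, 135), (190, 245, 215, 133), (192, 240, 207, 128), (194, 192, 184, 168), (196, 197, 198, 198), (198, 204, 203, 203), (200, 230, 231, 231), (202, 230, 230, 230), (204, 230, 230, 231), (206, 228, 229, 229), (208, 230, 231, 231), (210, 228, 193, 149), (212, 241, 211, 160), (214, 244, 220, 168)]
```

```bash
python3 -c "
from ins import *
d=load('pics') if 0 else load('w8');f=d['frame']
for u in (290,293,296,298,300,304,308,326,330,332,335,338,341): print(u,[int(f[y,u].mean()) for y in range(186,216)])
print(np.array(d['T']).round(2).tolist())
N=np.array([dirv[1],-dirv[0],0])
for nm,X,z in (('mouth top',0,187),('flange front top',0,175),('flange back top',-6,175),('rod top',0,169.5)): print(nm,proj(d,[port*[1,1,0]+X*dirv+[0,0,z]]).round(1))
"
```

```text
290 [187, 186, 187, 188, 189, 184, 182, 154, 81, 62, 60, 57, 55, 57, 61, 64, 59, 55, 59, 59, 60, 59, 59, 57, 61, 72, 120, 162, 182, 187]
293 [189, 189, 187, 191, 188, 187, 184, 156, 79, 150, 176, 189, 191, 192, 192, 192, 189, 191, 194, 190, 193, 94, 89, 178, 202, 209, 212, 212, 215, 216]
296 [195, 194, 194, 194, 194, 195, 190, 158, 123, 172, 173, 193, 208, 210, 210, 209, 210, 210, 210, 207, 208, 207, 192, 205, 217, 219, 222, 221, 223, 223]
298 [194, 194, 195, 194, 195, 193, 191, 171, 136, 170, 173, 185, 215, 217, 216, 214, 215, 216, 216, 219, 217, 217, 200, 205, 218, 220, 222, 222, 225, 224]
300 [194, 196, 194, 194, 194, 192, 191, 171, 153, 171, 174, 182, 216, 218, 218, 219, 218, 219, 218, 218, 218, 218, 213, 206, 218, 219, 222, 223, 224, 227]
304 [199, 200, 199, 200, 199, 199, 195, 169, 183, 204, 199, 175, 217, 230, 229, 230, 230, 230, 231, 230, 229, 230, 230, 205, 215, 222, 222, 224, 225, 227]
308 [202, 203, 201, 201, 201, 201, 199, 170, 198, 223, 222, 186, 221, 232, 231, 232, 233, 231, 232, 233, 232, 232, 231, 207, 211, 220, 222, 223, 226, 228]
326 [193, 193, 195, 195, 193, 189, 1
[... 372 characters left out ...]
205, 207, 206, 189, 171, 167, 180, 191, 198, 195, 199]
335 [189, 189, 189, 189, 190, 188, 186, 155, 80, 83, 171, 184, 191, 190, 191, 192, 191, 189, 187, 188, 188, 168, 159, 163, 158, 159, 160, 162, 162, 158]
338 [183, 185, 185, 186, 187, 182, 181, 153, 79, 59, 58, 56, 58, 56, 60, 62, 58, 62, 60, 60, 55, 57, 60, 59, 57, 65, 66, 64, 69, 70]
341 [181, 179, 178, 181, 179, 179, 174, 152, 81, 59, 57, 59, 55, 59, 58, 57, 60, 58, 57, 56, 58, 57, 58, 57, 58, 62, 60, 58, 59, 57]
[[0.99, -0.16, -0.01, 583.03], [-0.16, -0.98, -0.12, 236.1], [0.01, 0.12, -0.99, 411.52], [0.0, 0.0, 0.0, 1.0]]
mouth top [[316.4 184.7]]
flange front top [[316.4 185. ]]
flange back top [[316.4 196. ]]
rod top [[316.5 185.2]]
```

The trier stayed in the collar. The flange's upper edge shows about a 2 mm gap, mostly from droop. I will seat it with a gentle push on the handle end using closed fingers.

```bash
python3 -c "
from ins import *
R2=toolR(1.403,0); p=port-140*dirv; p[2]=241
plan(p,R2,vmm=20,deg=6)"
```

```text
n 5 dp [-15.8 -91.2   5. ] w [-0.  -7.5  0.3]
-0.0, -1.5, 0.1, -1.82, -0.02, -0.34
-0.0, -1.5, 0.1, -1.83, -0.01, -0.29
-0.0, -1.5, 0.1, -1.84, -0.01, -0.25
-0.0, -1.5, 0.1, -1.84, -0.01, -0.2
-0.0, -1.5, 0.1, -1.85, -0.01, -0.15
```

send_rows(
  moves=[0, -1.5, 0.1, -1.8, 0, -0.3, -1, 0, -1.5, 0, -1.8, 0, -0.3, -1, 0, -1.5, 0.1, -1.8, 0, -0.3, -1, 0, -1.5, 0, -1.85, 0, -0.2, -1, 0, -1.5, 0.1, -1.85, 0, -0.15, -1, 0, 0, 0, 0, 0, 2.5, -1, 0, 0, 0, 0, 0, 2.5, -1, 0, 0, 0, 0, 0, 2.5, -1, 0, 0, 0, 0, 0, 1.8, -1, 0, 0, 0, 0, 0, 0, -1],
)

```text
t: 13.8
tcp_pos: [558.8, 100.7, 145.8]
ee_rot: [[0.168, 0.986, -0.006], [0.986, -0.168, -0.002], [-0.003, -0.005, -1.0]]
ft_force: [-0.1, 0.1, -0.0]
gripper_width: 0.7
grip_force: 0.0
```

```bash
python3 -c "
from ins import *
s=sensors.get_state();p=np.array(s['tcp_pos']);e=p-port;print('along',e@dirv,'lat',e@np.array([dirv[1],-dirv[0],0]),s['gripper_width'],s['ee_rot'])"
```

```text
along -140.94349301366648 lat -0.9317682262626015 0.6858951179535755 [[ 0.16785147  0.98579645 -0.0055892 ]
 [ 0.98580895 -0.16786298 -0.00165509]
 [-0.0025698  -0.00523208 -0.99998301]]
```

send_rows(
  moves=[0, 0, 0, 1.2, 0.05, 0, -1, 0, 0, 0, 1.0, 0.05, 0, -1, 0, 0, 0, 0.7, 0, 0, -1, 0, 0, 0, 0, 0, 0, -1],
)

```text
t: 14.2
tcp_pos: [567.7, 129.4, 149.7]
ee_rot: [[0.167, 0.986, 0.001], [0.986, -0.167, -0.004], [-0.003, 0.002, -1.0]]
ft_force: [0.4, -4.3, 1.9]
gripper_width: 0.6
grip_force: 2.3
```

send_rows(
  moves=[0, 0, 0, 0.2, 0, 0, -1, 0, 0, 0, 0.2, 0, 0, -1, 0, 0, 0, 0, 0, 0, -1],
)

```text
t: 14.5
tcp_pos: [568.3, 129.6, 149.6]
ee_rot: [[0.17, 0.985, 0.0], [0.985, -0.17, -0.008], [-0.008, 0.001, -1.0]]
ft_force: [-0.7, -10.4, 3.3]
gripper_width: 0.5
grip_force: 5.2
```

send_rows(
  moves=[0, 0, 0, 0.1, 0, 0, -1, 0, 0, 0, 0.1, 0, 0, -1, 0, 0, 0, 0, 0, 0, -1],
)

```text
t: 14.8
tcp_pos: [568.5, 129.6, 149.5]
ee_rot: [[0.172, 0.985, -0.001], [0.985, -0.172, -0.01], [-0.01, 0.001, -1.0]]
ft_force: [-2.5, -13.6, 3.4]
gripper_width: 0.3
grip_force: 6.7
```

It pushes back firmly with no further travel, so it is seated. Backing away.

send_rows(
  moves=[0, 0, 0, -0.6, 0, 0, -1, 0, 0, 0, -2, 0, 0, -1, 0, 0, 0, -2, 0, -1, -1, 0, 0, 0, -1, 0, -3, -1, 0, 0, 0, 0, 0, -4, -1, 0, 0, 0, 3.5, 0, -1, -1, 0, 0, 0, 3.5, 0, 0, -1, 0, 0, 0, 0, 0, 0, -1],
)

```text
t: 15.6
tcp_pos: [569.8, 158.4, 240.5]
ee_rot: [[0.158, 0.987, 0.003], [0.987, -0.158, 0.005], [0.006, 0.002, -1.0]]
ft_force: [-0.4, 0.7, 0.0]
gripper_width: 0.6
grip_force: 0.0
```

```bash
python3 -c "
from ins import *
s=sensors.get_state();print(s['t'],s['tcp_pos'],s['ft_force'])
d=snap('wrist','w9');f=d['frame'];snap('top','t9')
c=proj(d,[port]).round()[0];print(c, proj(d,[port*[1,1,0]+[0,0,187],port*[1,1,0]-6*dirv+[0,0,175],port-96*dirv]).round(1).tolist())
u0=int(c[0]);y0=int(c[1])
for u in (u0-18,u0-10,u0,u0+10,u0+18): print(u,[f[y,u].tolist() for y in range(y0-6,y0+26,2)])
a,b=load('t0')['frame'].astype(int),load('t9')['frame'].astype(int)
df=np.abs(a-b).sum(2)
print('rack brush/scoop diff',df[230:268,318:375].mean(),'tray',df[275:325,262:315].mean(),'glass',df[145:172,284:312].mean())
"
```

```text
15.6 [569.82527082 158.40984063 240.46500798] [-0.37769624  0.72836216  0.04780754]
[323. 102.] [[323.6, 98.0], [323.3, 112.3], [321.4, 271.7]]
305 [[240, 207, 127], [239, 205, 125], [241, 209, 130], [239, 206, 128], [239, 207, 126], [236, 199, 123], [167, 136, 87], [173, 142, 90], [175, 155, 125], [206, 205, 207], [212, 214, 214], [212, 213, 215], [215, 215, 216], [211, 213, 214], [214, 215, 216], [232, 206, 168]]
313 [[246, 218, 135], [245, 217, 134], [245, 217, 135], [245, 217, 133], [245, 217, 135], [241, 207, 128], [169, 138, 86], [206, 201, 190], [214, 218, 217], [204, 203, 203], [228, 229, 228], [228, 229, 229], [227, 229, 228], [227, 229, 228], [226, 228, 228], [227, 222, 210]]
323 [[249, 225, 140], [249, 224, 139], [249, 225, 141], [249, 224, 141], [249, 225, 140], [244, 216, 133], [172, 139, 89], [218, 213, 203], [228, 228, 229], [205, 206, 206], [234, 235, 236], [232, 233, 235], [234, 235, 235], [232, 234, 234], [232, 235, 235], [233, 233, 232]]
333 [[241, 209, 130], [239, 206, 125], [241, 209, 129], [240, 208, 129], [240, 209, 129], [233, 196, 121], [170, 139, 89], [178, 157, 130], [170, 166, 161], [192, 193, 193], [223, 225, 225], [223, 225, 226], [224, 226, 227], [224, 225, 226], [225, 225, 225], [223, 221, 220]]
341 [[239, 204, 126], [239, 204, 127], [239, 205, 128], [237, 204, 126], [237, 201, 123], [235, 200, 124], [187, 153, 99], [166, 136, 87], [156, 128, 87], [188, 188, 188], [198, 201, 202], [197, 198, 198], [199, 199, 200], [194, 194, 195], [197, 198, 199], [200, 181, 158]]
rack brush/scoop diff 46.31532779316713 tray 15.762264150943397 glass 2.302910052910053
```

```bash
cat > gap.py <<'E'
from ins import *
from scipy.optimize import brentq
def X_of(d,u,row,z):
    N=np.array([dirv[1],-dirv[0],0])
    o,v=ray(d,(u,row)); P=o+v*(z-o[2])/v[2]; return (P-port)@dirv
for tag,cols,r0 in (('w8',(299,316,329),188),('w9',(305,323,341),100)):
    d=load(tag);f=d['frame'].astype(float)
    for u in cols:
        B=f[:,u-1:u+2].mean(1); sat=(B[:,0]-B[:,2]); 
        g=B.mean(1)
        seg=range(r0,r0+32)
        print(tag,u,'sat',[int(sat[y]) for y in seg]); print('   br',[int(g[y]) for y in seg])
d=load('w8');print('w8 collar',X_of(d,316,193.3,187),'fl front',X_of(d,316,197.6,174),'fl back',X_of(d,316,209.3,174))
E
python3 gap.py
```

```text
w8 299 sat [111, 111, 111, 112, 111, 106, 30, 2, 2, 1, -1, -1, -2, -1, -1, -1, -2, -1, -1, -2, 40, 75, 71, 69, 68, 67, 65, 63, 62, 62, 64, 62]
   br [194, 194, 194, 192, 192, 170, 141, 171, 172, 183, 216, 217, 217, 217, 216, 218, 217, 219, 217, 218, 206, 205, 218, 220, 222, 223, 224, 225, 226, 226, 225, 226]
w8 316 sat [105, 106, 106, 109, 111, 108, 21, -1, 0, -1, -2, -1, -1, -2, -1, -1, -1, -2, -2, -2, -2, 27, 75, 77, 77, 75, 74, 73, 72, 70, 69, 71]
   br [209, 208, 208, 204, 198, 174, 210, 231, 232, 210, 213, 237, 238, 238, 238, 238, 239, 239, 237, 238, 237, 216, 194, 206, 208, 211, 213, 215, 217, 218, 219, 218]
w8 329 sat [112, 111, 110, 111, 110, 98, 35, 3, 1, 1, -1, -1, -1, -1, -1, 0, -1, -1, -1, -2, 7, 67, 80, 78, 78, 77, 76, 77, 77, 77, 76, 76]
   br [192, 193, 195, 191, 189, 157, 100, 171, 172, 173, 215, 220, 220, 220, 220, 220, 220, 220, 220, 220, 213, 174, 182, 198, 205, 206, 208, 208, 208, 209, 209, 209]
w9 305 sat [111, 110, 111, 111, 111, 112, 111, 110, 80, 80, 85, 73, 48, 0, 0, -2, -1, -2, -2, -1, -1, -3, -2, -2, -2, 4, 63, 76, 71, 65, 67, 68]
   br [191, 190, 191, 191, 191, 188, 186, 178, 131, 129, 136, 130, 149, 183, 205, 213, 213, 214, 213, 213, 213, 212, 213, 214, 215, 212, 202, 211, 219, 222, 222, 222]
w9 323 sat [108, 108, 108, 108, 108, 110, 111, 110, 82, 58, 14, -1, 0, -1, -1, -2, -1, -2, -2, -1, -1, -2, -2, -1, -2, -2, 1, 80, 79, 77, 77, 75]
   br [204, 205, 205, 204, 204, 200, 196, 184, 134, 148, 212, 228, 228, 223, 203, 234, 234, 234, 233, 234, 234, 234, 234, 234, 234, 233, 231, 185, 199, 208, 208, 210]
w9 341 sat [111, 112, 111, 111, 112, 111, 111, 110, 90, 79, 79, 78, 68, 6, 1, -1, -2, -1, 0, 0, -1, 0, -1, -2, -2, 1, 41, 74, 77, 76, 76, 78]
   br [189, 188, 189, 189, 188, 187, 186, 177, 146, 128, 130, 130, 124, 119, 189, 199, 199, 200, 198, 198, 197, 197, 196, 197, 197, 195, 173, 172, 174, 175, 178, 179]
w8 collar -4.4624691768782965 fl front -6.890441530469079 fl back -13.359245261373013
```

```bash
cat >> gap.py <<'E'
print('----')
d=load('w9')
for z in (172,174,176): print(z,'w9 collar',X_of(d,323,107.7,187),'fl front',X_of(d,323,114.6,z),'back',X_of(d,323,126.6,z),'| w8',X_of(load('w8'),316,198.3,z),X_of(load('w8'),316,209.2,z))
E
python3 gap.py | sed -n '/----/,$p'
```

```text
----
172 w9 collar -4.4761497985180405 fl front -7.011347299222821 back -13.022532791024055 | w8 -7.3088810624907055 -13.387184601069759
174 w9 collar -4.4761497985180405 fl front -7.09958020545481 back -13.058898033058382 | w8 -7.276220076367284 -13.303769108669897
176 w9 collar -4.4761497985180405 fl front -7.187813111686779 back -13.095263275092659 | w8 -7.2435590902438145 -13.220353616270017
```

```bash
python3 -c "
from h import *
snap('scene','s9')
for a,b,reg in (('t0','t9',(318,225,375,268)),('t0','t9',(255,265,325,335)),('s0','s9',(340,210,400,270)),('s0','s9',(335,305,415,385))):
  for n in (a,b):
    h=cv2.cvtColor(load(n)['frame'],cv2.COLOR_RGB2HSV);m=cv2.inRange(h,(110,150,40),(130,255,255))[reg[1]:reg[3],reg[0]:reg[2]]
    y,x=np.nonzero(m);print(n,len(x),x.mean().round(1),y.mean().round(1))
A,B=[load(n)['frame'][225:275,318:352].mean(2) for n in('t0','t9')]
print('scoop top min/dark',(A<45).sum(),(B<45).sum())
A,B=[load(n)['frame'][235:285,325:362].astype(int) for n in('s0','s9')];print('scoop scene diff',np.abs(A-B).mean())
"
```

```text
t0 157 44.4 20.1
t9 151 44.3 20.1
t0 1690 34.2 34.9
t9 1610 35.2 34.4
s0 297 26.2 32.1
s9 279 26.2 32.1
s0 2424 36.5 38.9
s9 2421 36.5 38.9
scoop top min/dark 817 835
scoop scene diff 17.327567567567566
```

```bash
python3 -c "
from rig import robot
print(robot.job_done())"
```

```text
the job is handed in; nothing more can be done
None
```

The job is handed in: the trier's rod is in the brass collar and the gripper has let go and is clear. The flange is against the collar as far as the push force shows, though the last image still had about a 2.6 mm gap at its top edge, probably from handle droop. The brush and tray had not moved and the glass looked the same; the scoop I did not verify directly.

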